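Load a module into the latched, sloping test box

ROBOT

A 7-joint arm with a two-finger parallel gripper is mounted at the origin on the work surface. World frame = base frame: x ahead of the robot, y to its left, z up, the work surface at z = 0. Lengths are in m, angles in rad, forces in N, time in s.
With the tool pointing down it reaches from about 0.35 to 0.775 m from the base axis. Payload 3.1 kg.
Tool frame: the origin (TCP) lies at the very end of the fingers, on their centre line; the grasp point (between the pads) lies 19 mm behind it; z points along the fingers, y is the line along which they close (so a half turn about z gives the same grasp; the last joint's range is limited). The gripper opens to 85 mm and grips with 20 to 120 N. Pads are 22 mm wide; open, the fingers measure 114 mm over their backs; the gripper's body (76 mm by 85 mm) begins 54 mm behind the grasp point. The pads swing forward as they close: fully open they stand 13 mm farther back than shut.
Start: joints at [1.201, 0.311, 0.014, 1.512, -0.004, 1.319, -0.027], TCP at [0.177, -0.521, 0.231] pointing down, gripper open.
Joint ranges: [-2.7, 2.7], [-0.3, 1.91], [-1.27, 1.3], [0.12, 2.57], [-1.44, 4.58], [0.2, 2.03], [-3.05, 3.05]. Speed limits (rad/s): [2.79, 2.79, 3.14, 3.14, 3.14, 3.14, 3.14].

INTERFACE

Orientations are given as a unit quaternion [w, x, y, z].
In Python, from rig import robot gives the robot as it stands.
- The arm moves only by the shell command python3 -m inch 'ROWS' [FORCE]. ROWS is JSON, one flat list of numbers, 7 for each row, row after row: the turn, a rotation vector about the world's x, y, z normalised to -1 to 1, where 1 is 0.12 rad, then the shift along the world's x, y, z normalised to -1 to 1, where 1 is 30 mm, then the opening, from 0 (shut) to 1 (fully open). In form: [ax, ay, az, dx, dy, dz, fingers, ax, ay, az, dx, dy, dz, fingers, ...]. A call has 1 to 8 rows; each row shifts and turns the commanded pose from where the row before left it; what a row does not reach is not made up. A row lasts 1/10 s, in which the tool goes at most 50 mm and 8.59 degrees, less where a joint would pass 70% of its speed; a pose out of reach is approached as far as the arm can. A call with a number of a shift or a turn outside -1 to 1 is refused whole. A call with a gripper value outside its range is refused whole. The fingers move at their own pace and stop on an object; FORCE is the grip in N (left out, the last holds). Time passes only in rows, so rows that do not move let the fingers close. It gives the time, the measured TCP pose, the force, the opening and the grip force at its end, in the units of the state.
- robot.state(): the state, without advancing time (a new reading comes with each control period).
- robot.camera(name): name is "side" or "top"; returns the picture (480x640x3 uint8, red, green, blue); there is no depth.
- robot.camera_model(name): a dict with "fx", "fy", "cx", "cy" (pixels), "extrinsics" (4x4, takes a point from world to camera coordinates). Camera axes: x right, y up, looking along -z (the intrinsics and any distortion apply to the point x, -y, -z); pixel columns grow to the right and rows downward; lengths in m; the calibration is good to about 2 mm. A picture is of the moment at which its call begins. camera_model takes no time and is no camera call.
- robot.close_job(): hands the job in; it is judged then, once.
The state is a dict: "clock": time; "joint_positions": joint angles; "joint_vel": joint speeds; "tau": joint torques, N m; "eef_pos": TCP position; "tool_rot": TCP orientation; "wrist_force": force on the tool from outside, world axes, zero at the start; "torque": the same for the moment, N m; "opening": opening from 0.0 (shut) to 1.0 (fully open); "grip_force": force on a finger pad.
Only numpy, scipy, OpenCV 4.12 (cv2) and the standard library are available. Lean on these libraries where they do the work, as an engineer would, in place of code of your own. Each camera call takes 0.05 s, during which the arm holds its last target. There are 200 camera calls.

TASK

Get the finned aluminium module into the sloping test box for its test: swing the latch lever fully aside, open the lid wide, and lay the module flat on the sloping bed inside, fins up, without dropping it. Then shut the lid fully and swing the latch lever back over it, pointing straight up the slope as when it was latched. Leave everything else on the bench where it is.

Things in the scene. Friction and masses are not known exactly. Their poses are not given: they have to be found in the camera images.
- tray: inside of the test box: a cream metal box 150 x 200 mm fixed to the bench, left or right of its middle, tilted 25 degrees on two rear feet. Origin: centre of the black bed inside; x up the slope (away from the robot, to the hinge), y along the width to its left, z square off the bed. The bed is 140 (x) by 190 (y) mm inside; the 5 mm walls end 52 mm above it
- latch (a joint): latch lever, a flat steel bar 16 mm wide, 8 mm thick, parallel to the lid. 0 = pointing straight up the slope over the lid's front edge, barring it; grows as it swings in the lid's plane to the box's right (tray -y); stop at 1.8 rad, pointing along the front of the box, clear of the lid. Stays where it is left
- latch_pivot (a point): pivot of the latch lever, at tray (-94, -40, 64) mm, on a dark bracket in front of the lid's edge; at the lever's underside (the lid's top lies 4 mm lower)
- latch_knob (a point): point to grip on the black upright round knob at the lever's free end, 75 mm from the pivot: 20 mm diameter, standing 44 mm square off the lever; this point is 26 mm above the lever's top face. z is square off the lid
- lid (a joint): lid, 153 x 200 x 8 mm, cream with a blue-grey panel, hinged on the upper (far) rim. 0 = shut on the rim; grows as it opens upward and away; stop at 1.9 rad. A stiff hinge: it stays at any angle, and about 4 N at the bar moves it
- lid_hinge (a point): middle of the lid's hinge line, at tray (75, 0, 52) mm; the axis runs along tray y
- lid_bar (a point): middle of the lid's lift bar: round steel, 12 mm diameter, 70 mm long, parallel to tray y, 20 mm ahead of the lid's front edge and 24 mm above its outer face, left of the box's middle. In the lid's frame (origin at lid_hinge, axes as the tray's when shut) at (-173, 45, 32) mm, 176 mm from the hinge line; it can turn between the fingers as the lid swings
- module: the module to be tested: a finned aluminium block 110 x 50 x 32 mm (x, y, z; the flat sides end 24 mm up, then 42 mm wide fins) with two brass coax stubs that stand out 12 mm from its -x end; about 0.35 kg. Lies flat on the bench, fins up. Origin: centre of its underside
- screwdriver: black-handled screwdriver, 160 mm, lying between the box and the module; bystander
- meter: handheld multimeter lying flat, 150 x 74 x 30 mm; bystander
- spool: grey solder spool standing on its flange, 64 mm across, 47 mm tall; bystander
- cleaner: clear cleaner bottle, 56 mm across, 150 mm tall; bystander
- parts_tray: open blue parts tray, 120 x 160 x 35 mm; bystander
- mug: white mug, 76 mm across, 90 mm tall; bystander
- board: green circuit board, 100 x 150 mm, lying flat; bystander
There are look-alikes about, which are no part of the job. Leave any brown look-alike of the module alone.

How it is judged:
By the outcome, as a careful person would: the job done as asked, in the order asked, and still so for the second after the job is handed in, with the robot touching nothing.
It also fails if it takes over 72 s, if anything falls off the work surface, if the arm or the gripper's body presses on something with over 40 N, if the wrist force passes 120 N, or if a joint passes its speed limit or range.

## Working session

There is one attempt and no reset: what is moved stays moved. The work goes in short steps, Python scripts to look and compute and a shell command to move; the robot and the scene stay as the last step left them, time stands still between calls to the robot, and variables do not carry over. Pictures are saved under pics/ and viewed, at most 10 in all, crops included, and the job is handed in when it is done.

```bash
ls; mkdir -p pics
python3 - <<'E'
from rig import robot
import cv2,numpy as np
for n in("top","side"):
    im=robot.camera(n); cv2.imwrite(f"pics/{n}0.png",im[:,:,::-1])
    m=robot.camera_model(n); print(n,{k:(np.round(v,4).tolist() if k=="extrinsics" else v) for k,v in m.items()})
s=robot.state(); print(s)
E
```

```text
pics
top {'fx': 584.9555336996377, 'fy': 584.9555336996377, 'cx': 322.4282554297139, 'cy': 237.32323581228533, 'extrinsics': [[0.0249, -0.9997, 0.0059, 0.008], [0.9836, 0.0256, 0.1783, -0.5813], [-0.1784, 0.0013, 0.984, -1.3848], [0.0, 0.0, 0.0, 1.0]]}
side {'fx': 563.4779719172645, 'fy': 563.4779719172645, 'cx': 319.2677670887964, 'cy': 245.75484293713214, 'extrinsics': [[-0.9728, -0.2312, -0.0156, 0.5922], [0.137, -0.628, 0.7661, -0.1503], [-0.1869, 0.7431, 0.6426, -1.4161], [0.0, 0.0, 0.0, 1.0]]}
{'clock': 0.1, 'joint_positions': array([ 1.20133886,  0.31162442,  0.01400741,  1.51291285, -0.00440228,
        1.31918059, -0.02720799]), 'joint_vel': array([ 0.00123916, -0.00089819,  0.00246063, -0.0022646 ,  0.00014055,
       -0.00014747,  0.00043181]), 'tau': array([ 1.55700192e-03, -3.80851436e+01,  1.47195230e-01, -2.31243324e+01,
        1.22856550e-02,  8.10655503e-03,  2.27062861e-05]), 'eef_pos': array([ 0.1768526 , -0.52010102,  0.23033488]), 'tool_rot': array([-1.02487209e-03,  9.86596946e-01,  1.63172820e-01, -2.15227577e-04]), 'wrist_force': array([ 0.26704456,  1.51669067, -0.06117648]), 'torque': array([0.00996562, 0.0482655 , 0.000492  ]), 'grip_force': 0.0, 'opening': 1.002186123501943}
```

View pics/top0.png

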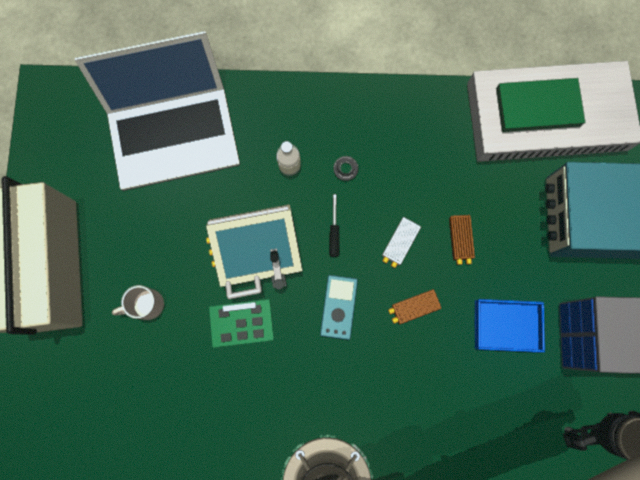

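View pics/side0.png

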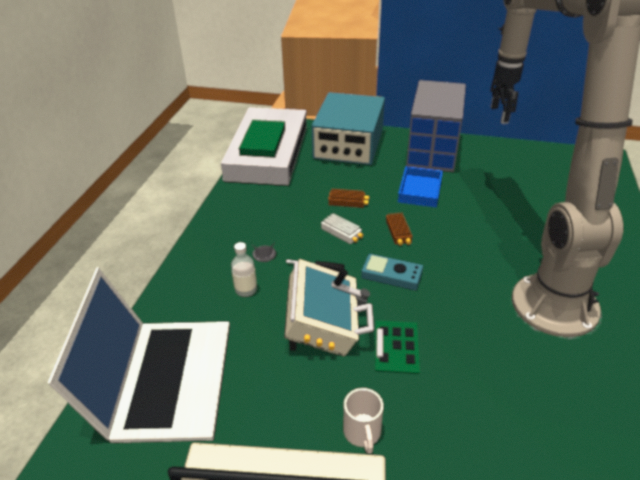

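The top view shows the box at about (255,245) with the latch knob at (275,257) and the lift bar at (243,292). The module is at (402,241). In the side view the box is at (325,310) and the module at (342,228). I'll enlarge both views.

Run:
```python
import cv2,numpy as np
a=cv2.imread("pics/top0.png")[200:305,200:310]; b=cv2.imread("pics/side0.png")[250:360,280:385]
a=cv2.resize(a,(400*1,382),interpolation=cv2.INTER_CUBIC); 
b=cv2.resize(b,(400,419),interpolation=cv2.INTER_CUBIC)
o=np.zeros((419,800,3),np.uint8); o[:382,:400]=a;o[:,400:]=b
for i in range(0,110,10):
    p=int(i*400/110); cv2.line(o,(p,0),(p,4),(0,0,255),1); cv2.line(o,(0,p),(4,p),(0,0,255),1)
    q=400+int(i*400/105); cv2.line(o,(q,0),(q,4),(0,0,255),1); p=int(i*400/105); cv2.line(o,(400,p),(404,p),(0,0,255),1)
cv2.imwrite("pics/crop1.png",o)
# module blob & lid panel contours
for n in("top","side"):
    im=cv2.imread(f"pics/{n}0.png"); hsv=cv2.cvtColor(im,cv2.COLOR_BGR2HSV)
    roi=np.zeros(im.shape[:2],np.uint8)
    x0,y0,x1,y1=(375,205,430,275) if n=="top" else (312,208,372,248); roi[y0:y1,x0:x1]=1
    m=((hsv[...,1]<70)&(hsv[...,2]>90)&(roi>0)).astype(np.uint8)
    c=max(cv2.findContours(m,0,2)[0],key=cv2.contourArea); print(n,"module",cv2.minAreaRect(c),cv2.contourArea(c))
    br=((hsv[...,0]>12)&(hsv[...,0]<32)&(hsv[...,1]>120)&(hsv[...,2]>120)&(roi>0)); v,u=np.nonzero(br); print("brass",u.mean(),v.mean(),len(u))
    x0,y0,x1,y1=(200,200,305,290) if n=="top" else (280,250,365,360); roi[:]=0;roi[y0:y1,x0:x1]=1
    m=((hsv[...,0]<35)&(hsv[...,0]>12)&(hsv[...,1]>15)&(hsv[...,2]>140)&(roi>0)).astype(np.uint8)
    c=max(cv2.findContours(m,0,2)[0],key=cv2.contourArea); print("box",cv2.minAreaRect(c),cv2.approxPolyDP(c,3,True)[:,0].tolist())
    m=((hsv[...,0]>85)&(hsv[...,0]<115)&(hsv[...,1]>60)&(roi>0)).astype(np.uint8)
    c=max(cv2.findContours(m,0,2)[0],key=cv2.contourArea); print("panel",cv2.minAreaRect(c),cv2.approxPolyDP(c,2.5,True)[:,0].tolist())
```

```text
top module ((401.2936706542969, 240.5115203857422), (21.686344146728516, 44.86225509643555), 28.810794830322266) 905.0
brass 389.40425531914894 261.82978723404256 47
box ((253.05589294433594, 247.18978881835938), (65.23937225341797, 88.12129211425781), 77.16439056396484) [[288, 206], [286, 212], [273, 212], [270, 216], [208, 224], [210, 236], [206, 239], [212, 245], [212, 265], [217, 266], [222, 285], [274, 273], [226, 280], [213, 231], [284, 216], [294, 266], [280, 272], [301, 269]]
panel ((254.09130859375, 248.17474365234375), (47.74061965942383, 69.08036804199219), 79.11447143554688) [[283, 219], [216, 232], [226, 277], [271, 269], [271, 248], [277, 249], [281, 267], [292, 265]]
side module ((340.20001220703125, 227.6000213623047), (40.24922180175781, 20.57182502746582), 26.56505012512207) 667.5
brass 357.1081081081081 236.83783783783784 37
box ((325.6082763671875, 307.0318603515625), (86.06072998046875, 77.48287200927734), 16.38953971862793) [[295, 261], [286, 334], [345, 352], [363, 332], [358, 331], [364, 329], [357, 326], [356, 311], [363, 309], [364, 304], [356, 304], [354, 295], [360, 291], [355, 287], [355, 279], [346, 276], [350, 286], [342, 288], [351, 289], [349, 331], [302, 315], [305, 266], [338, 273], [303, 260]]
panel ((327.93035888671875, 298.21771240234375), (59.58365249633789, 46.02113342285156), 17.744670867919922) [[307, 268], [304, 314], [349, 329], [349, 294], [330, 285], [335, 277]]
```

View pics/crop1.png

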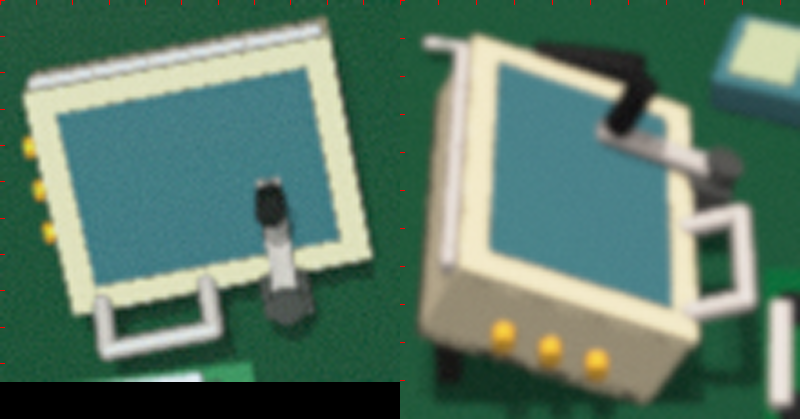

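The crop shows the lid corners, the lift bar (top view ends at about (228,297) and (260,291)) and the upright black knob. I'll fit the box pose from these.

```bash
cat > h.py <<'E'
import numpy as np, json
from scipy.spatial.transform import Rotation as R
from scipy.optimize import least_squares
from rig import robot
def cam(n):
    m=robot.camera_model(n); return np.array(m["extrinsics"]),m["fx"],m["fy"],m["cx"],m["cy"]
def proj(n,P):
    E,fx,fy,cx,cy=cam(n); p=np.atleast_2d(P)@E[:3,:3].T+E[:3,3]
    return np.c_[cx+fx*p[:,0]/-p[:,2], cy-fy*p[:,1]/-p[:,2]]
def ray(n,uv,z):
    E,fx,fy,cx,cy=cam(n); d=np.array([(uv[0]-cx)/fx,-(uv[1]-cy)/fy,-1.])@E[:3,:3]; c=-E[:3,:3].T@E[:3,3]
    return c+d*(z-c[2])/d[2]
def tri(ut,us): # two views -> point
    return least_squares(lambda p:np.r_[(proj("top",p)-ut)[0],(proj("side",p)-us)[0]],[.5,0,.05])
def trayR(yaw): return R.from_euler("z",yaw)*R.from_euler("y",-25,degrees=True)
def T(q,P): return np.array(q[:3])+trayR(q[3]).apply(P)
E
python3 - <<'E'
from h import *
P=np.array([[-78,100,60],[-78,-100,60],[75,100,60],[75,-100,60],[-98,80,84],[-98,10,84]])/1e3
t=np.array([[220.6,286.1],[302.3,271],[206.1,226.1],[288.8,208.3],[228.3,296.8],[260,290.8]])
s=np.array([[358.2,337.4],[356.1,278.4],[295.8,319.6],[299.7,260],[372.4,328.8],[370.6,305.1]])
f=lambda q:np.r_[(proj("top",T(q,P))-t).ravel(),(proj("side",T(q,P))-s).ravel()]
r=least_squares(f,[.6,.15,.06,0],loss="soft_l1"); q=r.x; print(q.round(4)); print(f(q).reshape(-1,2).round(1).tolist())
for i in range(6):print(tri(t[i],s[i]).x.round(4),T(q,P[i]).round(4))
m=tri((401.3,240.5),(340.2,227.6)); print("mod",m.x,m.fun)
b=tri((389.4,261.8),(357.1,236.8)); print("brass",b.x,b.fun)
d=m.x-b.x; print("yaw",np.degrees(np.arctan2(d[1],d[0])),np.hypot(d[0],d[1]))
th=np.radians(28.81); 
a=ray("top",(401.3+10*np.sin(th),240.5-10*np.cos(th)),.03)-ray("top",(401.3,240.5),.03); print("yaw rect",np.degrees(np.arctan2(a[1],a[0])),ray("top",(401.3,240.5),.028),ray("side",(340.2,227.6),.028))
k=np.array([[-19,-40,72+26+0],[-94,-40,64]])/1e3; print("knob",T(q,k),proj("top",T(q,k)),proj("side",T(q,k)))
print("bed",proj("top",T(q,[0,0,0])))
print("driver",ray("top",(334,240),.01),ray("top",(334,195),.01),"bottle",ray("top",(288,172),0),"mug",ray("top",(140,303),0), "meter",ray("top",(339,307),.03),"hand",T(q,[75,0,52]/np.array(1000.)))
E
```

```text
[0.5681 0.1891 0.0378 0.2247]
[[-0.2, 0.7], [-0.3, -0.5], [-0.3, 0.0], [1.1, 1.4], [1.4, -0.5], [-1.2, -0.3], [1.2, 1.6], [-0.4, -0.5], [0.7, 0.0], [0.0, -1.1], [-0.7, -0.5], [-0.8, 0.7]]
[0.4545 0.2641 0.0628] [0.4522 0.2652 0.0592]
[0.4959 0.0694 0.057 ] [0.4968 0.0702 0.0592]
[0.5884 0.2956 0.1231] [0.5874 0.296  0.1239]
[0.6334 0.1035 0.123 ] [0.632  0.1011 0.1239]
[0.4274 0.2424 0.0746] [0.4291 0.2394 0.0725]
[0.4437 0.1681 0.0722] [0.4447 0.1711 0.0725]
mod [ 0.58578076 -0.17609321  0.01579509] [-0.01761799 -0.49392283  0.55803183  0.12928379]
brass [ 0.53070447 -0.14654338  0.01430861] [-0.00775195 -0.35160646  0.39297689  0.08421198]
yaw -28.214689678909103 0.06250272466377971
yaw rect -28.075066959190288 [ 0.58232989 -0.17444898  0.028     ] [ 0.58443585 -0.16111255  0.028     ]
knob [[0.51988688 0.13700629 0.11862192]
 [0.46762985 0.12506482 0.05611109]] [[272.84212752 256.76720803]
 [278.92508232 282.07243018]] [[341.59626264 277.07158926]
 [363.32866441 295.66924783]]
bed [[255.13658026 241.69959014]]
driver [ 0.58241711 -0.00671303  0.01      ] [ 0.69954753 -0.00420357  0.01      ] bottle [0.76050447 0.11644574 0.        ] mug [0.41224075 0.47300373 0.        ] meter [ 0.41302756 -0.02205399  0.03      ] hand [0.61298001 0.19931046 0.11665788]
```

```bash
cat >> h.py <<'E'
Q=[0.5681,0.1891,0.0378,0.2247]
tx,ty,tz=trayR(Q[3]).as_matrix().T
def RK(psi): # tool pointing into the bed, turned by psi about tray z; psi=0: x=tx,y=-ty
    return R.from_rotvec(psi*tz)*R.from_matrix(np.c_[tx,-ty,-tz])
def tr(x,y,z): return T(Q,np.array([x,y,z])/1e3)
def plan(wps,p=None,r=None,pr=True):
    s=robot.state()
    if p is None: p=s["eef_pos"]
    if r is None: r=R.from_quat(np.roll(s["tool_rot"],-1))
    for P,Rt in wps:
        d=(np.array(P)-p)/.03; w=(Rt*r.inv()).as_rotvec()/.12
        n=max(1,int(np.ceil(max(abs(np.r_[d,w]).max(),np.linalg.norm(w)*.12/.14)-.02))); print(n,"x",np.round(np.r_[w,d]/n,2).tolist()); p,r=np.array(P),Rt
E
cat > st.py <<'E'
from h import *
s=robot.state(); p=s["eef_pos"]; m=R.from_quat(np.roll(s["tool_rot"],-1)).as_matrix()
print(round(s["clock"],2),"p",p.round(4),"tray",(trayR(Q[3]).inv().apply(p-Q[:3])*1e3).round(1),"F",s["wrist_force"].round(1),"op",round(s["opening"],3),"g",round(s["grip_force"],1),"psi",(np.degrees(np.arctan2(m[:,0]@ty,m[:,0]@tx))).round(1),"tilt",round(float(np.degrees(np.arccos(min(1,-m[:,2]@tz)))),1),"q",s["joint_positions"].round(2))
E
python3 -c "
from h import *
plan([((.3,-.3,.3),RK(0)),(tr(-19,-40,170),RK(0)),(tr(-19,-40,81),RK(0))])"
```

```text
8 x [0.12, -0.44, -0.11, 0.51, 0.92, 0.29]
15 x [0.0, 0.0, 0.0, 0.42, 0.96, -0.26]
3 x [0.0, 0.0, 0.0, 0.41, 0.09, -0.9]
```

```bash
python3 -m inch '[0.12,-0.44,-0.11,0.51,0.92,0.29,1,0.12,-0.44,-0.11,0.51,0.92,0.29,1,0.12,-0.44,-0.11,0.51,0.92,0.29,1,0.12,-0.44,-0.11,0.51,0.92,0.29,1,0.12,-0.44,-0.11,0.51,0.92,0.29,1,0.12,-0.44,-0.11,0.51,0.92,0.29,1,0.12,-0.44,-0.11,0.51,0.92,0.29,1,0.12,-0.44,-0.11,0.51,0.92,0.29,1]'
python3 -m inch '[0,0,0,0.42,0.96,-0.26,0.7,0,0,0,0.42,0.96,-0.26,0.7,0,0,0,0.42,0.96,-0.26,0.7,0,0,0,0.42,0.96,-0.26,0.7,0,0,0,0.42,0.96,-0.26,0.7,0,0,0,0.42,0.96,-0.26,0.7,0,0,0,0.42,0.96,-0.26,0.7]'
python3 -m inch '[0,0,0,0.42,0.96,-0.26,0.7,0,0,0,0.42,0.96,-0.26,0.7,0,0,0,0.42,0.96,-0.26,0.7,0,0,0,0.42,0.96,-0.26,0.7,0,0,0,0.42,0.96,-0.26,0.7,0,0,0,0.42,0.96,-0.26,0.7,0,0,0,0.42,0.96,-0.26,0.7,0,0,0,0,0,0,0.7]'
python3 st.py; python3 -c "
from h import *
plan([(tr(-19,-40,81),RK(0))])"
```

```text
clock: 0.9
eef_pos: [0.2998, -0.2986, 0.3009]
tool_rot: [-0.023, 0.97, 0.107, 0.217]
wrist_force: [0.7, -0.3, 0.1]
opening: 1.003
grip_force: 0.0
clock: 1.6
eef_pos: [0.3876, -0.097, 0.2456]
tool_rot: [-0.022, 0.97, 0.107, 0.216]
wrist_force: [-0.1, -0.6, 0.3]
opening: 0.698
grip_force: 0.0
clock: 2.4
eef_pos: [0.4751, 0.1107, 0.1913]
tool_rot: [-0.025, 0.97, 0.114, 0.216]
wrist_force: [-0.3, -0.4, 0.2]
opening: 0.7
grip_force: 0.0
2.4 p [0.4751 0.1107 0.1913] tray [-33.1 -55.7 184.8] F [-0.3 -0.4  0.2] op 0.7 g 0.0 psi 0.5 tilt 0.1 q [ 0.99 -0.11 -1.16  2.11 -0.19  0.64 -1.4 ]
3 x [0.0, 0.0, -0.02, 0.57, 0.31, -0.98]
```

```bash
python3 -m inch '[0,0,0,0.57,0.31,-0.5,0.7,0,0,0,0.57,0.31,-0.5,0.7,0,0,0,0.2,0.2,-0.5,0.7,0,0,0,0,0,0,0.7]'
python3 st.py
python3 - <<'E'
from h import *
import cv2
plan([(tr(-19,-40,81),RK(0))])
o=np.hstack([cv2.resize(robot.camera("top")[190:310,220:320],(400,480)),cv2.resize(robot.camera("side")[220:340,300:400],(400,480))])
cv2.imwrite("pics/a1.png",o[:,:,::-1])
s=robot.state();m=R.from_quat(np.roll(s["tool_rot"],-1)); print(proj("top",s["eef_pos"]),proj("side",s["eef_pos"]))
E
```

```text
clock: 2.8
eef_pos: [0.5007, 0.1193, 0.1515]
tool_rot: [-0.02, 0.972, 0.108, 0.207]
wrist_force: [0.1, 0.3, -0.7]
opening: 0.699
grip_force: 0.0
2.8 p [0.5007 0.1193 0.1515] tray [-25.6 -53.  137.4] F [ 0.1  0.3 -0.7] op 0.699 g 0.0 psi -0.1 tilt 1.0 q [ 0.8   0.17 -1.17  2.1   0.38  0.59 -1.96]
2 x [0.04, -0.06, 0.02, 0.44, 0.32, -0.81]
[[279.47515287 262.72787887]] [[350.95568806 262.12774749]]
```

View pics/a1.png

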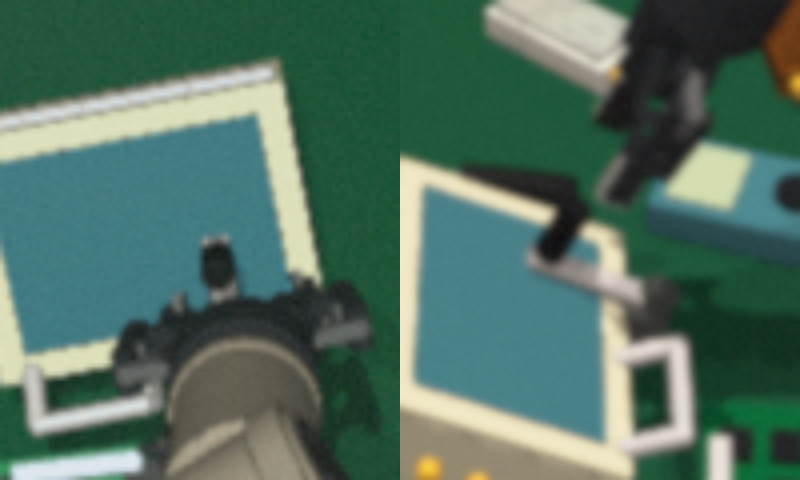

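The closed-up view shows the gripper straddling the approach to the knob: the knob is at (274,256), and the TCP projects to (279,263). The arm is elbow-out, so I'll check whether it relaxes.

```bash
python3 -m inch '[0,0,0,0,0,0,0.7,0,0,0,0,0,0,0.7,0,0,0,0,0,0,0.7]' >/dev/null
python3 st.py;python3 -c "
from h import *
print(robot.state()['joint_vel'].round(2))
plan([(tr(-19,-40,81),RK(0))])"
```

```text
3.2 p [0.5028 0.1178 0.1547] tray [-22.7 -55.  139.5] F [ 0.1  0.1 -0. ] op 0.703 g 0.0 psi -0.2 tilt 0.9 q [ 0.81  0.16 -1.17  2.1   0.38  0.58 -1.96]
[-0.    0.01  0.   -0.    0.    0.   -0.01]
2 x [0.05, -0.03, 0.04, 0.4, 0.35, -0.86]
```

Run:
```python
from h import *
s=robot.state(); r0=R.from_quat(np.roll(s["tool_rot"],-1)); p=s["eef_pos"]
w=[(p+[0,0,.13],r0)]
for a in(27,54,80,54,27,0):
    z=R.from_euler("z",a,degrees=True); w.append((z.apply(w[0][0]*[.95,.95,1]),z*r0))
plan(w)
```

```text
5 x [0.0, 0.0, 0.0, 0.0, 0.0, 0.87]
7 x [-0.0, -0.0, 0.56, -0.61, 0.95, 0.0]
7 x [-0.0, 0.0, 0.56, -0.88, 0.65, 0.0]
8 x [-0.0, 0.0, 0.47, -0.91, 0.16, -0.0]
8 x [0.0, 0.0, -0.47, 0.91, -0.16, 0.0]
7 x [0.0, -0.0, -0.56, 0.88, -0.65, 0.0]
7 x [0.0, 0.0, -0.56, 0.49, -0.97, 0.0]
```

```bash
python3 -m inch '[0,0,0,0,0,0.87,0.7,0,0,0,0,0,0.87,0.7,0,0,0,0,0,0.87,0.7,0,0,0,0,0,0.87,0.7,0,0,0,0,0,0.87,0.7]' >/dev/null; python3 st.py
python3 -m inch '[0,0,0.56,-0.61,0.95,0,0.7,0,0,0.56,-0.61,0.95,0,0.7,0,0,0.56,-0.61,0.95,0,0.7,0,0,0.56,-0.61,0.95,0,0.7,0,0,0.56,-0.61,0.95,0,0.7,0,0,0.56,-0.61,0.95,0,0.7,0,0,0.56,-0.61,0.95,0,0.7]' >/dev/null; python3 st.py
python3 -m inch '[0,0,0.56,-0.88,0.65,0,0.7,0,0,0.56,-0.88,0.65,0,0.7,0,0,0.56,-0.88,0.65,0,0.7,0,0,0.56,-0.88,0.65,0,0.7,0,0,0.56,-0.88,0.65,0,0.7,0,0,0.56,-0.88,0.65,0,0.7,0,0,0.56,-0.88,0.65,0,0.7]' >/dev/null; python3 st.py
```

```text
3.7 p [0.5024 0.1184 0.2859] tray [ 32.5 -54.2 258.6] F [ 1.  -1.2 -1. ] op 0.698 g 0.0 psi -0.2 tilt 0.9 q [ 0.99 -0.14 -1.14  1.88 -0.18  0.9  -1.44]
4.4 p [0.3735 0.3192 0.2847] tray [-41.4 170.2 291.7] F [ 0.1 -0.   0.4] op 0.7 g 0.0 psi 24.4 tilt 10.6 q [ 0.56 -0.27 -1.06  1.93 -0.36  0.94 -1.27]
5.1 p [0.1883 0.4553 0.2847] tray [-177.5  344.2  355.1] F [-0.6  0.1  0.4] op 0.696 g 0.0 psi 48.1 tilt 21.3 q [ 0.09 -0.27 -1.07  1.92 -0.36  0.94 -1.27]
```

```bash
python3 -m inch '[0,0,0,0.66,-0.71,0,0.7,0,0,0,0.66,-0.71,0,0.7,0,0,0,0.66,-0.71,0,0.7,0,0,0,0.66,-0.71,0,0.7,0,0,0,0.66,-0.71,0,0.7,0,0,0,0.66,-0.71,0,0.7,0,0,0,0.66,-0.71,0,0.7,0,0,0,0.66,-0.71,0,0.7]' >/dev/null; python3 st.py
python3 -m inch '[0,0,0,0.66,-0.71,0,0.7,0,0,0,0.66,-0.71,0,0.7,0,0,0,0.66,-0.71,0,0.7,0,0,0,0.66,-0.71,0,0.7,0,0,0,0.66,-0.71,0,0.7,0,0,0,0.66,-0.71,0,0.7,0,0,0,0.66,-0.71,0,0.7,0,0,0,0.66,-0.71,0,0.7]' >/dev/null; python3 st.py
python3 -c "
from h import *
plan([(tr(-19,-40,150),RK(0)),(tr(-19,-40,81),RK(0))])"
```

```text
5.9 p [0.3488 0.2832 0.285 ] tray [-70.3 140.6 305.5] F [0.3 0.9 0.5] op 0.697 g 0.0 psi 47.9 tilt 21.2 q [ 0.09 -0.19 -0.51  1.97 -0.43  1.04 -0.68]
6.7 p [0.5072 0.1126 0.2851] tray [ 35.3 -61.1 256.4] F [0.  1.3 0.7] op 0.698 g 0.0 psi 47.9 tilt 21.2 q [ 0.26  0.09 -0.26  1.73 -0.39  1.16 -0.28]
8 x [0.02, -0.0, -0.97, -0.04, 0.08, -0.5]
3 x [0.0, 0.0, 0.0, 0.32, 0.07, -0.69]
```

```bash
python3 -m inch '[0.02,0,-0.97,-0.04,0.08,-0.5,0.7,0.02,0,-0.97,-0.04,0.08,-0.5,0.7,0.02,0,-0.97,-0.04,0.08,-0.5,0.7,0.02,0,-0.97,-0.04,0.08,-0.5,0.7,0.02,0,-0.97,-0.04,0.08,-0.5,0.7,0.02,0,-0.97,-0.04,0.08,-0.5,0.7,0.02,0,-0.97,-0.04,0.08,-0.5,0.7,0.02,0,-0.97,-0.04,0.08,-0.5,0.7]' >/dev/null; python3 st.py
python3 -c "
from h import *
plan([(tr(-19,-40,150),RK(0)),(tr(-19,-40,81),RK(0))])"
```

```text
7.5 p [0.4966 0.1316 0.1686] tray [-19.5 -40.1 153.4] F [-0.5 -0.   0.4] op 0.697 g 0.0 psi 1.5 tilt 1.0 q [ 0.07  0.03 -0.38  2.11  0.05  0.57 -1.66]
1 x [-0.04, -0.02, -0.26, 0.06, 0.02, -0.1]
3 x [0.0, 0.0, 0.0, 0.32, 0.07, -0.69]
```

```bash
python3 -m inch '[-0.04,-0.02,-0.26,0.06,0.02,-0.1,0.7,0,0,0,0.32,0.07,-0.69,0.7,0,0,0,0.32,0.07,-0.69,0.7,0,0,0,0.32,0.07,-0.69,0.7,0,0,0,0,0,0,0.7]' >/dev/null; python3 st.py
python3 - <<'E'
from h import *
import cv2
o=np.hstack([cv2.resize(robot.camera("top")[190:310,220:320],(400,480)),cv2.resize(robot.camera("side")[220:340,300:400],(400,480))])
cv2.imwrite("pics/a2.png",o[:,:,::-1])
E
```

```text
8.0 p [0.5264 0.1378 0.101 ] tray [-20.5 -40.7  79.3] F [-0.5 -0.4  0.2] op 0.701 g 0.0 psi 0.2 tilt 0.3 q [ 0.    0.2  -0.35  2.13  0.27  0.41 -1.89]
```

View pics/a2.png

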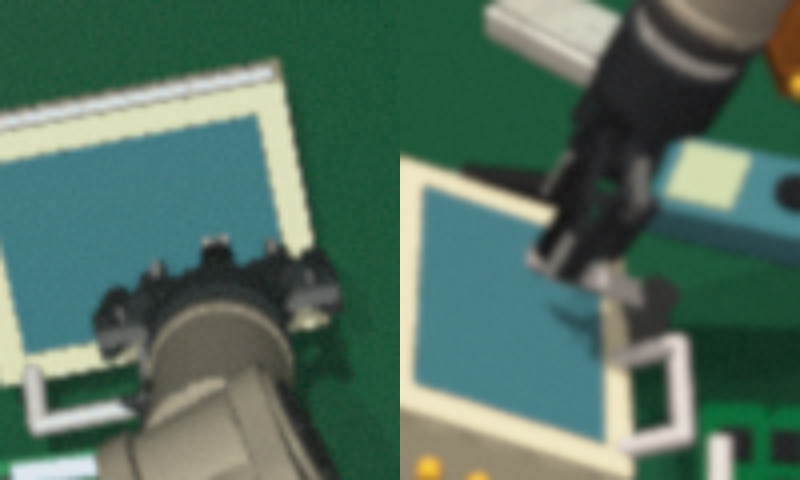

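The fingers straddle the knob, centred at about (274,251) in the top view. Closing on it, and working out the arc.

```bash
python3 -m inch '[0,0,0,0,0,0,0,0,0,0,0,0,0,0,0,0,0,0,0,0,0,0,0,0,0,0,0,0,0,0,0,0,0,0,0]' 40; python3 st.py
python3 - <<'E'
from h import *
w=[]
for a in np.linspace(0,1.83,9)[1:]: w.append((tr(-94+75*np.cos(a),-40-75*np.sin(a),79.5),RK(-a*.35)))
plan(w)
E
```

```text
clock: 8.6
eef_pos: [0.5282, 0.1387, 0.1048]
tool_rot: [-0.024, 0.97, 0.112, 0.216]
wrist_force: [-3.4, -0.5, 6.9]
opening: 0.221
grip_force: 39.0
8.6 p [0.5282 0.1387 0.1048] tray [-17.2 -40.3  81.9] F [-3.4 -0.5  6.9] op 0.221 g 39.0 psi 0.3 tilt 0.1 q [ 0.    0.19 -0.35  2.12  0.27  0.41 -1.89]
1 x [0.28, 0.08, -0.64, 0.05, -0.56, -0.13]
1 x [0.27, 0.06, -0.6, -0.05, -0.56, -0.08]
1 x [0.27, 0.06, -0.6, -0.17, -0.53, -0.13]
1 x [0.27, 0.06, -0.6, -0.27, -0.47, -0.17]
1 x [0.27, 0.06, -0.6, -0.37, -0.39, -0.21]
1 x [0.27, 0.06, -0.6, -0.44, -0.28, -0.23]
1 x [0.27, 0.06, -0.6, -0.49, -0.16, -0.24]
1 x [0.27, 0.06, -0.6, -0.52, -0.03, -0.24]
```

```bash
python3 -m inch '[0.28,0.08,-0.62,0.02,-0.56,-0.04,0,0.27,0.06,-0.6,-0.05,-0.56,-0.08,0,0.27,0.06,-0.6,-0.17,-0.53,-0.13,0,0.27,0.06,-0.6,-0.27,-0.47,-0.17,0]'; 
python3 -m inch '[0.27,0.06,-0.6,-0.37,-0.39,-0.21,0,0.27,0.06,-0.6,-0.44,-0.28,-0.23,0,0.27,0.06,-0.6,-0.49,-0.16,-0.24,0,0.27,0.06,-0.6,-0.52,-0.03,-0.24,0,0,0,0,0,0,0,0,0,0,0,0,0,0,0]' ; python3 st.py
python3 - <<'E'
from h import *
print(tr(-94+75*np.cos(1.8),-40-75*np.sin(1.8),82))
E
```

```text
clock: 9.0
eef_pos: [0.5198, 0.0766, 0.0951]
tool_rot: [-0.061, 0.974, -0.046, 0.214]
wrist_force: [8.6, 7.1, -4.2]
opening: 0.221
grip_force: 39.7
clock: 9.6
eef_pos: [0.4646, 0.0494, 0.0673]
tool_rot: [-0.091, 0.955, -0.198, 0.203]
wrist_force: [5.1, 0.8, 4.2]
opening: 0.223
grip_force: 40.8
9.6 p [0.4646 0.0494 0.0673] tray [-107.2 -113.1   82.5] F [5.1 0.8 4.2] op 0.223 g 40.8 psi -36.3 tilt 0.7 q [ 0.19  0.11 -0.31  2.35 -0.06  0.24 -2.04]
[0.4613964  0.04875833 0.06518964]
```

```bash
python3 -m inch '[0,0,0,-0.25,0.02,-0.1,0,0,0,0,-0.1,0.02,-0.04,0,0,0,0,0,0,0,0]'; python3 st.py
python3 -m inch '[0,0,0,0,0,0,0.4,0,0,0,0,0,0,0.6,0,0,0,-0.2,-0.05,0.5,0.6,0,0,0,-0.3,-0.07,0.8,0.6,0,0,0,-0.4,-0.1,0.8,0.6,0,0,0,0,0,0.9,0.6,0,0,0,0,0,0.9,0.6]'; python3 st.py
python3 - <<'E'
from h import *
import cv2
o=robot.camera("top");cv2.imwrite("pics/t3.png",o[:,:,::-1])
plan([(tr(-98,45,150),RK(np.pi/2)),(tr(-98,45,67),RK(np.pi/2))])
E
```

```text
clock: 9.9
eef_pos: [0.4642, 0.0496, 0.0679]
tool_rot: [-0.094, 0.952, -0.199, 0.212]
wrist_force: [30.5, -0.7, -15.5]
opening: 0.222
grip_force: 40.4
9.9 p [0.4642 0.0496 0.0679] tray [-107.2 -112.9   83.2] F [ 30.5  -0.7 -15.5] op 0.222 g 40.4 psi -36.4 tilt 1.8 q [ 0.19  0.1  -0.31  2.37 -0.06  0.21 -2.04]
clock: 10.6
eef_pos: [0.4194, 0.0439, 0.176]
tool_rot: [-0.089, 0.956, -0.198, 0.195]
wrist_force: [0.7, -1.6, 0.1]
opening: 0.602
grip_force: 0.0
10.6 p [0.4194 0.0439 0.176 ] tray [-102.3 -108.4  200.2] F [ 0.7 -1.6  0.1] op 0.602 g 0.0 psi -36.2 tilt 0.2 q [ 0.27 -0.2  -0.31  2.28 -0.23  0.64 -1.88]
17 x [-0.45, -0.1, 0.98, -0.03, 0.3, -0.1]
3 x [0.0, 0.0, 0.0, 0.38, 0.09, -0.84]
```

View pics/t3.png

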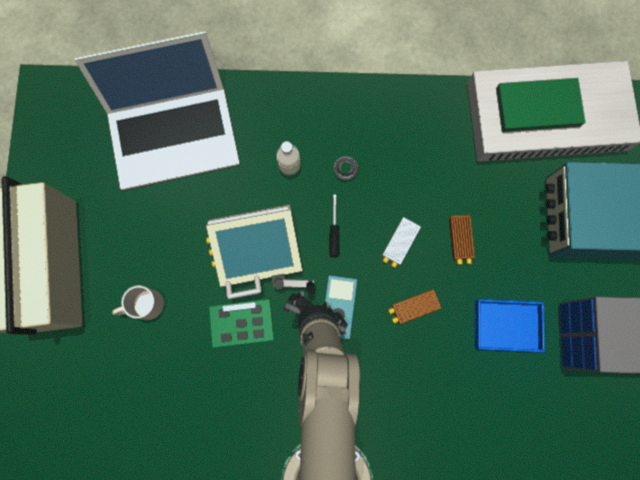

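The latch lever now points along the box front, with its knob at (308,285), and it stopped hard. Next is the lift bar.

```bash
python3 -m inch '[-0.45,-0.1,0.98,-0.03,0.3,-0.1,0.45,-0.45,-0.1,0.98,-0.03,0.3,-0.1,0.45,-0.45,-0.1,0.98,-0.03,0.3,-0.1,0.45,-0.45,-0.1,0.98,-0.03,0.3,-0.1,0.45,-0.45,-0.1,0.98,-0.03,0.3,-0.1,0.45,-0.45,-0.1,0.98,-0.03,0.3,-0.1,0.45,-0.45,-0.1,0.98,-0.03,0.3,-0.1,0.45,-0.45,-0.1,0.98,-0.03,0.3,-0.1,0.45]' >/dev/null
python3 -m inch '[-0.45,-0.1,0.98,-0.03,0.3,-0.1,0.45,-0.45,-0.1,0.98,-0.03,0.3,-0.1,0.45,-0.45,-0.1,0.98,-0.03,0.3,-0.1,0.45,-0.45,-0.1,0.98,-0.03,0.3,-0.1,0.45,-0.45,-0.1,0.98,-0.03,0.3,-0.1,0.45,-0.45,-0.1,0.98,-0.03,0.3,-0.1,0.45,-0.45,-0.1,0.98,-0.03,0.3,-0.1,0.45,-0.45,-0.1,0.98,-0.03,0.3,-0.1,0.45]' >/dev/null
python3 -m inch '[-0.45,-0.1,0.98,-0.03,0.3,-0.1,0.45,0,0,0,0,0,0,0.45]' >/dev/null
python3 st.py
python3 - <<'E'
from h import *
plan([(tr(-98,45,67),RK(np.pi/2))])
E
```

```text
12.45 p [0.4046 0.1977 0.124 ] tray [-106.2   44.8  144.7] F [-0.2 -0.5  0.3] op 0.452 g 0.0 psi 90.5 tilt 0.4 q [-0.12 -0.03 -0.5   2.29  0.34  0.49 -0.66]
3 x [0.02, 0.01, -0.02, 0.44, 0.1, -0.74]
```

```bash
python3 -m inch '[0.02,0.01,-0.02,0.44,0.1,-0.74,0.45,0.02,0.01,-0.02,0.44,0.1,-0.74,0.45,0.02,0.01,-0.02,0.44,0.1,-0.74,0.45,0,0,0,0,0,0,0.45]' >/dev/null
python3 st.py
python3 - <<'E'
from h import *
import cv2
a=robot.camera("top")[230:320,205:295];b=robot.camera("side")[280:370,310:400]
o=np.hstack([cv2.resize(a,(400,400)),cv2.resize(b,(400,400))])
cv2.imwrite("pics/a4.png",o[:,:,::-1])
plan([(tr(-98,45,67),RK(np.pi/2))])
E
```

```text
12.85 p [0.4444 0.204  0.0553] tray [-98.9  42.1  65.4] F [ 0.  -0.8  0.7] op 0.45 g 0.0 psi 89.6 tilt 0.4 q [-0.18  0.2  -0.43  2.29  0.76  0.35 -1.05]
1 x [0.01, -0.0, 0.05, -0.03, 0.06, -0.03]
```

View pics/a4.png

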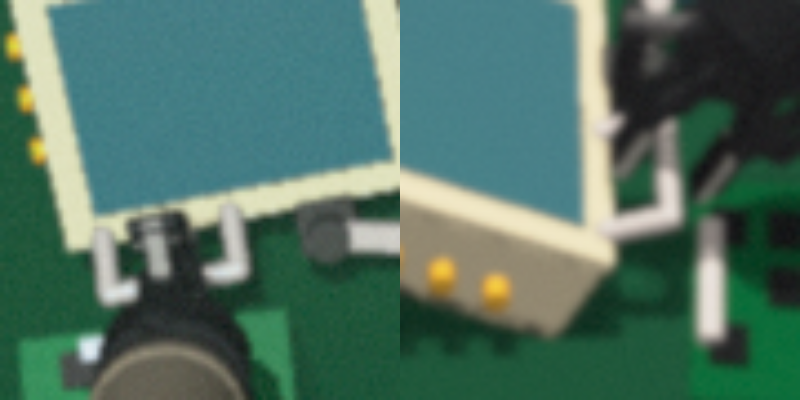

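The bar is between the fingers, one on each side in both views. Closing, then the arc.

```bash
python3 -m inch '[0,0,0,0,0,0,0,0,0,0,0,0,0,0,0,0,0,0,0,0,0,0,0,0,0,0,0,0,0,0,0,0,0,0,0]' 40; python3 st.py
python3 - <<'E'
from h import *
s=robot.state(); t=trayR(Q[3]).inv().apply(s["eef_pos"]-Q[:3])*1e3
r0=R.from_quat(np.roll(s["tool_rot"],-1))
v=np.array([t[0]-75,t[2]+19-52]); print(v)
for a in np.arange(.12,1.87,.12):
    c,sn=np.cos(a),np.sin(a); P=tr(75+v[0]*c+v[1]*sn,t[1],52-19-v[0]*sn+v[1]*c)
    if a<.13: p=s["eef_pos"]
    print(round(a,2),((P-p)/.03).round(2).tolist()); p=P
E
```

```text
clock: 13.45
eef_pos: [0.4449, 0.2058, 0.0593]
tool_rot: [0.137, 0.61, 0.762, 0.169]
wrist_force: [-6.1, -1.3, 5.9]
opening: 0.127
grip_force: 39.1
13.45 p [0.4449 0.2058 0.0593] tray [-96.4  43.7  68.7] F [-6.1 -1.3  5.9] op 0.127 g 39.1 psi 89.8 tilt 0.2 q [-0.18  0.19 -0.44  2.29  0.75  0.35 -1.04]
[-171.36665668   35.65688498]
0.12 [-0.12, -0.03, 0.69]
0.24 [-0.03, -0.01, 0.7]
0.36 [0.05, 0.01, 0.7]
0.48 [0.13, 0.03, 0.69]
0.6 [0.21, 0.05, 0.67]
0.72 [0.28, 0.06, 0.64]
0.84 [0.36, 0.08, 0.6]
0.96 [0.42, 0.1, 0.55]
1.08 [0.48, 0.11, 0.49]
1.2 [0.54, 0.12, 0.43]
1.32 [0.58, 0.13, 0.36]
1.44 [0.62, 0.14, 0.29]
1.56 [0.65, 0.15, 0.21]
1.68 [0.67, 0.15, 0.13]
1.8 [0.68, 0.16, 0.04]
```

```bash
python3 -m inch '[0,0,0,-0.12,-0.03,0.69,0,0,0,0,-0.03,-0.01,0.7,0,0,0,0,0.05,0.01,0.7,0,0,0,0,0.13,0.03,0.69,0]'; python3 st.py
python3 -m inch '[0,0,0,0.21,0.05,0.67,0,0,0,0,0.28,0.06,0.64,0,0,0,0,0.36,0.08,0.6,0,0,0,0,0.42,0.1,0.55,0]'; python3 st.py
```

```text
clock: 13.85
eef_pos: [0.4416, 0.205, 0.1397]
tool_rot: [0.134, 0.611, 0.763, 0.165]
wrist_force: [-2.5, 1.5, -6.3]
opening: 0.121
grip_force: 38.9
13.85 p [0.4416 0.205  0.1397] tray [-65.5  43.7 143. ] F [-2.5  1.5 -6.3] op 0.121 g 38.9 psi 89.8 tilt 0.5 q [-0.02  0.04 -0.57  2.19  0.33  0.55 -0.61]
clock: 14.25
eef_pos: [0.4699, 0.2113, 0.2082]
tool_rot: [0.129, 0.612, 0.765, 0.154]
wrist_force: [-27.3, -7.0, 14.0]
opening: 0.119
grip_force: 41.3
14.25 p [0.4699 0.2113 0.2082] tray [-10.2  43.5 192.8] F [-27.3  -7.   14. ] op 0.119 g 41.3 psi 90.0 tilt 1.9 q [ 0.01  0.02 -0.56  2.    0.21  0.76 -0.46]
```

```bash
python3 -m inch '[0,0,0,0,0,0,0,0,0,0,0,0,0,0]' >/dev/null; python3 st.py
python3 - <<'E'
from h import *
import cv2
a=robot.camera("top")[180:330,185:335];b=robot.camera("side")[210:360,250:400]
o=np.hstack([cv2.resize(a,(400,400)),cv2.resize(b,(400,400))])
cv2.imwrite("pics/a5.png",o[:,:,::-1])
E
```

```text
14.45 p [0.474  0.2123 0.2132] tray [ -4.3  43.6 195.5] F [-39.8 -10.6  29.7] op 0.116 g 43.6 psi 89.9 tilt 1.2 q [ 0.01  0.01 -0.56  2.    0.22  0.75 -0.46]
```

View pics/a5.png

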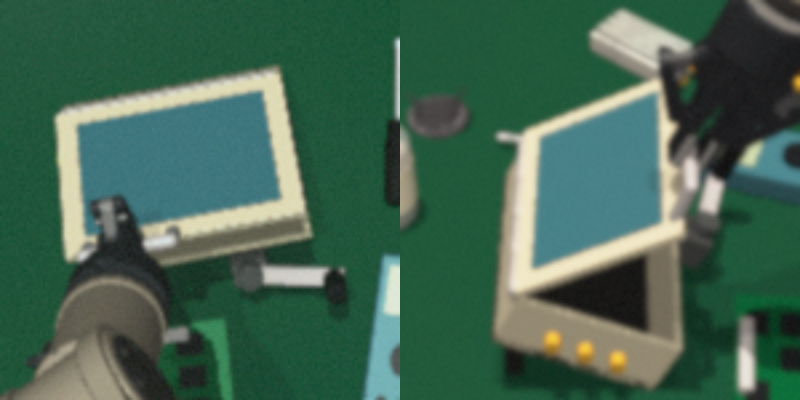

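The lid is about 50° open, with a radial load on the tool. I'll relieve it outward and watch the force.

```bash
python3 -m inch '[0,0,0,-0.15,-0.04,0.12,0,0,0,0,0,0,0,0]' >/dev/null; python3 st.py
python3 -m inch '[0,0,0,-0.1,-0.02,0.1,0,0,0,0,0,0,0,0]' >/dev/null; python3 st.py
python3 -c "
from h import *
s=robot.state();print(s['torque'],R.from_quat(np.roll(s['tool_rot'],-1)).as_matrix().round(3))"
```

```text
14.75 p [0.4774 0.213  0.2186] tray [  1.1  43.5 198.9] F [-9.1 -1.5  3.8] op 0.118 g 42.0 psi 89.8 tilt 0.3 q [ 0.01  0.   -0.56  2.    0.21  0.74 -0.45]
14.95 p [0.4794 0.2133 0.2222] tray [  4.5  43.4 201.4] F [ 13.2   5.  -14.2] op 0.122 g 40.7 psi 89.7 tilt 0.4 q [ 0.01 -0.   -0.55  1.99  0.2   0.74 -0.44]
[ 0.56401152 -0.65522977  0.18659596] [[-0.218  0.882  0.418]
 [ 0.976  0.197  0.095]
 [ 0.001  0.428 -0.904]]
```

```bash
cat > arc.py <<'E'
from h import *
import sys
C=np.array([77.3,40.3]); rad=176; phi0=np.radians(9.3)
s=robot.state(); t=trayR(Q[3]).inv().apply(s["eef_pos"]-Q[:3])*1e3
v=t[[0,2]]-C; a0=np.arctan2(v[1],-v[0]); print("theta",a0-phi0,"r",np.hypot(*v))
p=s["eef_pos"]; end=float(sys.argv[1]); n=int(sys.argv[2])
for a in np.linspace(a0,end+phi0,n+1)[1:]:
    P=tr(C[0]-rad*np.cos(a),t[1],C[1]+rad*np.sin(a)); print(((P-p)/.03).round(2).tolist()); p=P
E
python3 arc.py 1.88 8
```

```text
theta 0.9840382790581695 r 176.78074593301642
[0.46, 0.11, 0.46]
[0.49, 0.11, 0.42]
[0.54, 0.12, 0.36]
[0.57, 0.13, 0.3]
[0.6, 0.14, 0.23]
[0.62, 0.14, 0.16]
[0.63, 0.15, 0.09]
[0.64, 0.15, 0.01]
```

```bash
python3 -m inch '[0,0,0,0.54,0.12,0.38,0,0,0,0,0.49,0.11,0.42,0,0,0,0,0.54,0.12,0.36,0,0,0,0,0.57,0.13,0.3,0,0,0,0,0,0,0,0,0,0,0,0,0,0,0]' >/dev/null; python3 st.py; python3 arc.py 1.88 4
```

```text
15.55 p [0.5427 0.2274 0.2681] tray [ 82.6  43.  215.6] F [-2.  -0.9  5.6] op 0.117 g 44.1 psi 89.7 tilt 0.4 q [ 0.    0.11 -0.55  1.78  0.24  0.86 -0.43]
theta 1.4385844055793142 r 175.3550234319938
[0.58, 0.13, 0.24]
[0.61, 0.14, 0.15]
[0.63, 0.14, 0.08]
[0.63, 0.14, 0.01]
```

```bash
python3 -m inch '[0,0,0,0.58,0.13,0.24,0,0,0,0,0.61,0.14,0.15,0,0,0,0,0.63,0.14,0.08,0,0,0,0,0.63,0.14,0.01,0,0,0,0,0,0,0,0,0,0,0,0,0,0,0]' >/dev/null; python3 st.py; python3 arc.py 1.88 1
```

```text
16.15 p [0.6149 0.2434 0.2805] tray [154.9  42.5 195.5] F [ 0.6 -0.4  1. ] op 0.114 g 45.4 psi 89.8 tilt 0.2 q [-0.03  0.26 -0.53  1.58  0.32  0.93 -0.44]
theta 1.8718307594377959 r 173.54876225950937
[0.05, 0.01, 0.08]
```

```bash
python3 -m inch '[0,0,0,0,0,0,0.25,0,0,0,0,0,0,0.25,0,0,0,-0.2,-0.05,0.45,0.25,0,0,0,-0.4,-0.09,0.9,0.25,0,0,0,-0.4,-0.09,0.9,0.4]' ; python3 st.py
python3 - <<'E'
from h import *
import cv2
y=np.radians(-28.1); mx=np.array([np.cos(y),np.sin(y),0]); my=np.array([-mx[1],mx[0],0])
RM=R.from_matrix(np.c_[-mx,my,[0,0,-1]]); c=np.array([.5855,-.1755,0])
plan([(c+[-.03,.05,.2],RM),(c+[0,0,.09],RM),(c+[0,0,.002],RM)])
cv2.imwrite("pics/s6.png",cv2.resize(robot.camera("side")[170:380,240:450],(580,580))[:,:,::-1])
E
```

```text
clock: 16.65
eef_pos: [0.5837, 0.2367, 0.3493]
tool_rot: [0.136, 0.61, 0.762, 0.169]
wrist_force: [1.5, 1.4, 0.7]
opening: 0.394
grip_force: 0.0
16.65 p [0.5837 0.2367 0.3493] tray [155.1  43.  271.3] F [1.5 1.4 0.7] op 0.394 g 0.0 psi 89.8 tilt 0.2 q [-0.    0.17 -0.55  1.52  0.25  1.07 -0.38]
13 x [-0.17, 0.23, 0.54, -0.07, -0.93, -0.38]
4 x [0.0, 0.0, 0.0, 0.25, -0.42, -0.92]
3 x [0.0, 0.0, 0.0, 0.0, 0.0, -0.98]
```

View pics/s6.png

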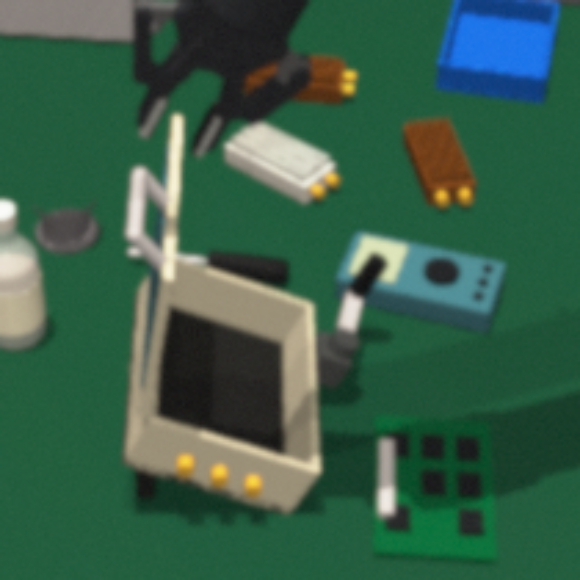

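The lid stands open and clear, and the module is at about (342,228) in the full side image. Heading to it, level at first to clear the lid.

```bash
python3 -m inch '[-0.17,0.23,0.54,-0.3,-0.93,0,1,-0.17,0.23,0.54,-0.3,-0.93,0,1,-0.17,0.23,0.54,-0.07,-0.93,0,1,-0.17,0.23,0.54,-0.07,-0.93,0,1,-0.17,0.23,0.54,-0.07,-0.93,0,1,-0.17,0.23,0.54,-0.07,-0.93,0,1,-0.17,0.23,0.54,0,-0.93,-0.8,1]' >/dev/null
python3 -m inch '[-0.17,0.23,0.54,0,-0.93,-0.8,1,-0.17,0.23,0.54,0,-0.93,-0.8,1,-0.17,0.23,0.54,0,-0.93,-0.8,1,-0.17,0.23,0.54,0,-0.93,-0.8,1,-0.17,0.23,0.54,0,-0.93,-0.8,1,-0.17,0.23,0.54,0,-0.93,-0.8,1]' >/dev/null; python3 st.py
cat > mod.py <<'E'
from h import *
y=np.radians(-28.1); mx=np.array([np.cos(y),np.sin(y),0]); my=np.array([-mx[1],mx[0],0])
RM=R.from_matrix(np.c_[-mx,my,[0,0,-1]]); c=np.array([.5855,-.1755,0])
E
python3 -c "
from mod import *
plan([(c+[0,0,.08],RM),(c+[0,0,.002],RM)])"
```

```text
18.0 p [ 0.5588 -0.1271  0.1802] tray [ -11.9 -306.2  162.7] F [ 0.1 -0.  -0.7] op 1.0 g 0.0 psi 136.1 tilt 24.9 q [ 0.49  0.42 -0.42  1.51  0.17  1.24  1.13]
4 x [-0.01, 0.0, 0.0, 0.22, -0.4, -0.84]
3 x [0.0, 0.0, 0.0, 0.0, 0.0, -0.87]
```

```bash
python3 -m inch '[0,0,0,0.22,-0.4,-0.84,1,0,0,0,0.22,-0.4,-0.84,1,0,0,0,0.22,-0.4,-0.84,1,0,0,0,0.22,-0.4,-0.84,1,0,0,0,0,0,0,1]' >/dev/null; python3 st.py
python3 -c "
from mod import *
plan([(c+[0,0,.08],RM),(c+[0,0,.002],RM)])
p=robot.state()['eef_pos']-c; print('along',p@mx,'across',p@my)"
```

```text
18.5 p [ 0.5823 -0.1761  0.0759] tray [ -45.1 -359.2   63.1] F [-1.3 -0.7 -0.8] op 1.002 g 0.0 psi 135.6 tilt 25.3 q [ 0.52  0.59 -0.37  1.53  0.23  1.07  1.17]
1 x [-0.05, -0.06, 0.07, 0.11, 0.02, 0.14]
3 x [0.0, 0.0, 0.0, 0.0, 0.0, -0.87]
along -0.0025056740890169503 across -0.002043982916857366
```

```bash
python3 -m inch '[-0.05,-0.06,0.07,0.1,0,-0.6,1,0,0,0,0,0,-0.8,1,0,0,0,0,0,-0.6,1,0,0,0,0,0,-0.35,1,0,0,0,0,0,0,1]' ; 
python3 -m inch '[0,0,0,0,0,0,0,0,0,0,0,0,0,0,0,0,0,0,0,0,0,0,0,0,0,0,0,0,0,0,0,0,0,0,0]' 60;  python3 st.py
python3 -c "
from mod import *
p=robot.state()['eef_pos']-c; print('along',p@mx,'across',p@my)"
```

```text
clock: 19.0
eef_pos: [0.5873, -0.1732, 0.0086]
tool_rot: [0.002, 0.241, 0.971, 0.001]
wrist_force: [0.2, 0.1, -0.0]
opening: 1.0
grip_force: 0.0
clock: 19.5
eef_pos: [0.5893, -0.1748, 0.0108]
tool_rot: [0.005, 0.241, 0.97, 0.0]
wrist_force: [-1.3, -0.5, 5.0]
opening: 0.567
grip_force: 65.2
19.5 p [ 0.5893 -0.1748  0.0108] tray [ -66.2 -359.5    1.1] F [-1.3 -0.5  5. ] op 0.567 g 65.2 psi 136.6 tilt 24.5 q [ 0.5   0.66 -0.35  1.58  0.27  0.93  1.14]
along 0.0029884651690338694 across 0.0024084350761802023
```

Gripped a little high, so I'll regrip 8 mm lower.

```bash
python3 -m inch '[0,0,0,0,0,0,0.75,0,0,0,0,0,0,0.75,0,0,0,0,0,-0.13,0.75,0,0,0,0,0,-0.1,0.75,0,0,0,0,0,0,0.75]' ; 
python3 -m inch '[0,0,0,0,0,0,0,0,0,0,0,0,0,0,0,0,0,0,0,0,0,0,0,0,0,0,0,0]' 60;  python3 st.py
python3 -m inch '[0,0,0,0,0,0.3,0,0,0,0,0,0,0.8,0,0,0,0,0,0,0.8,0,0,0,0,0,0,0.8,0]' ;  python3 st.py
python3 - <<'E'
from h import *
plan([(np.array([.56,-.08,.22]),RK(np.pi)),(tr(4,0,130),RK(np.pi)),(tr(4,0,10),RK(np.pi))])
E
```

```text
clock: 20.0
eef_pos: [0.5871, -0.1737, 0.0008]
tool_rot: [0.002, 0.241, 0.971, 0.001]
wrist_force: [0.0, 0.2, 0.4]
opening: 0.749
grip_force: 0.0
clock: 20.4
eef_pos: [0.588, -0.1739, 0.0018]
tool_rot: [0.003, 0.241, 0.971, 0.001]
wrist_force: [0.8, 0.2, 0.7]
opening: 0.57
grip_force: 66.2
20.4 p [ 0.588  -0.1739  0.0018] tray [ -70.9 -358.3   -6.6] F [0.8 0.2 0.7] op 0.57 g 66.2 psi 136.5 tilt 24.6 q [ 0.5   0.68 -0.35  1.59  0.27  0.92  1.14]
clock: 20.8
eef_pos: [0.587, -0.1737, 0.0832]
tool_rot: [0.002, 0.241, 0.971, 0.001]
wrist_force: [0.2, -0.2, -3.6]
opening: 0.572
grip_force: 65.6
20.8 p [ 0.587  -0.1737  0.0832] tray [ -37.4 -357.8   67.6] F [ 0.2 -0.2 -3.6] op 0.572 g 65.6 psi 136.5 tilt 24.7 q [ 0.51  0.58 -0.38  1.53  0.23  1.08  1.17]
6 x [-0.08, -0.61, 0.97, -0.15, 0.52, 0.76]
9 x [0.0, 0.0, 0.0, -0.16, 0.95, -0.23]
4 x [0.0, 0.0, 0.0, 0.41, 0.09, -0.91]
```

```bash
python3 -m inch '[-0.08,-0.61,0.97,-0.15,0.52,0.76,0,-0.08,-0.61,0.97,-0.15,0.52,0.76,0,-0.08,-0.61,0.97,-0.15,0.52,0.76,0,-0.08,-0.61,0.97,-0.15,0.52,0.76,0,-0.08,-0.61,0.97,-0.15,0.52,0.76,0,-0.08,-0.61,0.97,-0.15,0.52,0.76,0]' >/dev/null; python3 st.py
python3 -m inch '[0,0,0,-0.16,0.95,-0.2,0,0,0,0,-0.16,0.95,-0.2,0,0,0,0,-0.16,0.95,-0.2,0,0,0,0,-0.16,0.95,-0.2,0,0,0,0,-0.16,0.95,-0.2,0,0,0,0,-0.16,0.95,-0.2,0,0,0,0,-0.16,0.95,-0.2,0,0,0,0,-0.16,0.95,-0.2,0]' >/dev/null; python3 st.py
python3 - <<'E'
from h import *
plan([(tr(7,0,130),RK(np.pi)),(tr(7,0,12),RK(np.pi))])
E
```

```text
21.4 p [ 0.559  -0.0786  0.2195] tray [  14.6 -259.   193.6] F [-1.   0.3 -3. ] op 0.568 g 65.7 psi -179.7 tilt 0.3 q [ 0.9   0.14 -0.73  1.88 -0.12  0.76  2.07]
22.2 p [0.5206 0.1481 0.1706] tray [  5.8 -29.4 143.8] F [ 0.3  0.  -3.7] op 0.571 g 65.7 psi 179.9 tilt 0.1 q [ 0.44  0.13 -0.83  2.04  0.27  0.6   1.23]
1 x [-0.02, -0.0, 0.01, 0.01, 1.01, -0.4]
4 x [0.0, 0.0, 0.0, 0.41, 0.09, -0.89]
```

```bash
python3 -m inch '[0,0,0,0,1,-0.4,0,0,0,0,0,0,0,0,0,0,0,0.38,0.09,-0.85,0,0,0,0,0.38,0.09,-0.85,0,0,0,0,0,0,0,0]'; python3 st.py
python3 - <<'E'
from h import *
plan([(tr(7,0,16),RK(np.pi))])
E
```

```text
clock: 22.7
eef_pos: [0.5425, 0.1806, 0.1041]
tool_rot: [0.212, -0.108, 0.971, 0.025]
wrist_force: [-0.3, -0.0, -4.8]
opening: 0.573
grip_force: 65.6
22.7 p [0.5425 0.1806 0.1041] tray [ 3.7 -2.6 71.4] F [-0.3 -0.  -4.8] op 0.573 g 65.6 psi 179.9 tilt 0.4 q [ 0.21  0.3  -0.71  2.04  0.6   0.51  0.88]
2 x [-0.0, -0.03, 0.01, 0.42, 0.14, -0.81]
```

```bash
python3 -m inch '[0,0,0,0.42,0.12,-0.78,0,0,0,0,0.42,0.12,-0.78,0,0,0,0,0,0,0,0]'; python3 st.py
python3 -m inch '[0,0,0,0.07,0.01,-0.14,0,0,0,0,0,0,0,0]'; python3 st.py
```

```text
clock: 23.0
eef_pos: [0.5693, 0.1885, 0.0594]
tool_rot: [0.214, -0.108, 0.971, 0.025]
wrist_force: [-0.9, -0.5, -3.9]
opening: 0.57
grip_force: 65.6
23.0 p [0.5693 0.1885 0.0594] tray [10.1 -0.9 19.1] F [-0.9 -0.5 -3.9] op 0.57 g 65.6 psi 179.8 tilt 0.2 q [ 0.09  0.41 -0.59  2.02  0.77  0.44  0.74]
clock: 23.2
eef_pos: [0.5728, 0.1904, 0.0587]
tool_rot: [0.217, -0.109, 0.97, 0.026]
wrist_force: [0.0, -0.3, -3.3]
opening: 0.57
grip_force: 65.7
23.2 p [0.5728 0.1904 0.0587] tray [13.2  0.3 16.8] F [ 0.  -0.3 -3.3] op 0.57 g 65.7 psi 179.9 tilt 0.3 q [ 0.09  0.42 -0.58  2.02  0.78  0.43  0.73]
```

```bash
python3 -m inch '[0,0,0,-0.12,-0.03,-0.2,0,0,0,0,0,0,0,0]' >/dev/null; python3 st.py
python3 -m inch '[0,0,0,0.04,0.01,-0.12,0,0,0,0,0,0,0,0]'>/dev/null; python3 st.py
python3 -m inch '[0,0,0,0.03,0.01,-0.1,0,0,0,0,0,0,0,0]'>/dev/null; python3 st.py
```

```text
23.4 p [0.5678 0.189  0.0514] tray [ 5.5 -0.  12.4] F [-0.4 -0.2 -4.8] op 0.569 g 65.7 psi 179.9 tilt 0.2 q [ 0.07  0.42 -0.56  2.04  0.8   0.41  0.7 ]
23.6 p [0.5701 0.1898 0.0479] tray [6.2 0.3 8.2] F [ 0.3 -0.9 -4.1] op 0.566 g 65.7 psi 179.9 tilt 0.2 q [ 0.06  0.43 -0.55  2.04  0.81  0.41  0.69]
23.8 p [0.5711 0.1903 0.0447] tray [5.8 0.5 4.9] F [-1.5 -0.9 -4. ] op 0.569 g 65.7 psi 179.9 tilt 0.2 q [ 0.05  0.43 -0.54  2.04  0.82  0.4   0.68]
```

```bash
python3 -m inch '[0,0,0,0.03,0.01,-0.06,0,0,0,0,0,0,0,0]' >/dev/null; python3 st.py
python3 -m inch '[0,0,0,0.03,0.01,-0.06,0,0,0,0,0,0,0,0]'>/dev/null; python3 st.py
```

```text
24.0 p [0.572  0.1906 0.043 ] tray [5.9 0.6 2.9] F [-0.4 -0.2 -3.4] op 0.568 g 65.7 psi 179.9 tilt 0.2 q [ 0.05  0.44 -0.54  2.03  0.83  0.4   0.68]
24.2 p [0.5731 0.191  0.0414] tray [6.3 0.7 1. ] F [-1.2  0.4 -3.5] op 0.572 g 65.7 psi 179.9 tilt 0.3 q [ 0.04  0.44 -0.53  2.03  0.83  0.4   0.67]
```

```bash
python3 -m inch '[0,0,0,0.03,0.01,-0.06,0,0,0,0,0,0,0,0]' >/dev/null; python3 st.py
python3 -m inch '[0,0,0,0.03,0.01,-0.06,0,0,0,0,0,0,0,0]'>/dev/null; python3 st.py
python3 -m inch '[0,0,0,0.03,0.01,-0.06,0,0,0,0,0,0,0,0]'>/dev/null; python3 st.py
```

```text
24.4 p [0.5732 0.191  0.0412] tray [6.3 0.8 0.8] F [-11.8  -4.9  13.8] op 0.567 g 68.2 psi 179.9 tilt 0.2 q [ 0.04  0.44 -0.53  2.03  0.84  0.4   0.66]
24.6 p [0.5732 0.191  0.0411] tray [6.3 0.7 0.7] F [-25.9  -8.9  34.1] op 0.57 g 71.3 psi 179.9 tilt 0.2 q [ 0.04  0.44 -0.53  2.03  0.84  0.4   0.66]
24.8 p [0.5732 0.191  0.041 ] tray [6.3 0.7 0.6] F [-40.4 -15.2  53.4] op 0.569 g 74.3 psi 180.0 tilt 0.3 q [ 0.03  0.44 -0.52  2.03  0.84  0.4   0.65]
```

```bash
python3 -m inch '[0,0,0,-0.07,-0.02,0.14,0,0,0,0,0,0,0,0]' 20 >/dev/null; python3 st.py
python3 -m inch '[0,0,0,0,0,0,0.65,0,0,0,0,0,0,0.7,0,0,0,0,0,0,0.75,0,0,0,0,0,0,0.75]'>/dev/null; python3 st.py
python3 -m inch '[0,0,0,-0.2,-0.05,0.45,0.75,0,0,0,-0.4,-0.09,0.9,0.75,0,0,0,-0.4,-0.09,0.9,0.75,0,0,0,-0.4,-0.09,0.9,0.75,0,0,0,-0.4,-0.09,0.9,0.75,0,0,0,-1,-0.1,0.6,0.7,0,0,0,-1,-0.1,0.3,0.7]'>/dev/null; python3 st.py
python3 - <<'E'
from h import *
import cv2
a=robot.camera("top")[180:330,185:335];b=robot.camera("side")[210:360,250:400]
o=np.hstack([cv2.resize(a,(400,400)),cv2.resize(b,(400,400))])
cv2.imwrite("pics/a7.png",o[:,:,::-1])
E
```

```text
25.0 p [0.5739 0.1916 0.0417] tray [7.3 1.1 0.9] F [-1.1  0.3  1.8] op 0.573 g 66.8 psi 179.9 tilt 0.4 q [ 0.04  0.44 -0.53  2.03  0.84  0.39  0.67]
25.4 p [0.5739 0.1914 0.0401] tray [ 6.6  0.9 -0.5] F [0.2 1.  0.5] op 0.755 g 0.0 psi 179.9 tilt 0.3 q [ 0.04  0.44 -0.53  2.03  0.84  0.39  0.67]
26.1 p [0.46   0.1739 0.1905] tray [-34.    9.3 184.4] F [-0.5 -1.4  1.3] op 0.701 g 0.0 psi 179.9 tilt 0.4 q [ 0.5  -0.06 -0.92  2.11  0.06  0.63  1.33]
```

View pics/a7.png

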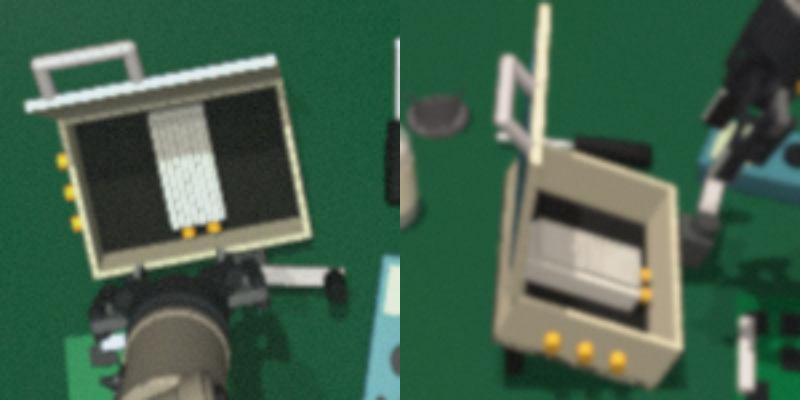

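The module lies flat on the bed, with its stubs downhill and clear of the walls; in the crop it spans about (150–225, 105–235). Next I'll regrip the bar and shut the lid.

Run:
```python
from h import *
P=np.array([0.6149,.2434,.2805])
plan([(P-.075*-tz+[-.06,-.03,.03],RK(np.pi/2)),(P+.075*tz,RK(np.pi/2)),(P,RK(np.pi/2))])
```

```text
12 x [0.45, 0.11, -0.99, 0.19, 0.09, 0.52]
2 x [0.0, 0.0, 0.0, 1.0, 0.5, -0.5]
3 x [0.0, 0.0, 0.0, 0.34, 0.08, -0.76]
```

```bash
python3 -m inch '[0.45,0.11,-0.99,0.1,0.09,0.7,0.5,0.45,0.11,-0.99,0.1,0.09,0.7,0.5,0.45,0.11,-0.99,0.1,0.09,0.7,0.5,0.45,0.11,-0.99,0.1,0.09,0.7,0.5,0.45,0.11,-0.99,0.2,0.09,0.7,0.3,0.45,0.11,-0.99,0.2,0.09,0.7,0.3]' >/dev/null; 
python3 -m inch '[0.45,0.11,-0.99,0.24,0.09,0.34,0.27,0.45,0.11,-0.99,0.24,0.09,0.34,0.27,0.45,0.11,-0.99,0.24,0.09,0.34,0.27,0.45,0.11,-0.99,0.24,0.09,0.34,0.27,0.45,0.11,-0.99,0.24,0.09,0.34,0.27,0.45,0.11,-0.99,0.24,0.09,0.34,0.27,0,0,0,0,0,0,0.27]' >/dev/null; python3 st.py
python3 - <<'E'
from h import *
P=np.array([0.6149,.2434,.2805])
plan([(P+.075*tz,RK(np.pi/2)),(P,RK(np.pi/2))])
E
```

```text
27.5 p [0.5288 0.2054 0.3771] tray [111.9  24.7 322.2] F [-0.  -0.6 -0.5] op 0.272 g 0.0 psi 89.7 tilt 0.4 q [ 0.64  0.05 -1.12  1.59  0.16  1.11 -0.3 ]
2 x [-0.04, -0.01, 0.01, 0.92, 0.52, -0.48]
3 x [0.0, 0.0, 0.0, 0.34, 0.08, -0.76]
```

Run:
```python
from h import *
s=robot.state(); r0=R.from_quat(np.roll(s["tool_rot"],-1)); p=s["eef_pos"]; w=[]
for a in(27,54):
    z=R.from_euler("z",a,degrees=True); w.append((z.apply(p*[.88,.88,1]),z*r0))
w+=[(p,w[-1][1]),(p+[0,0,0],RK(np.pi/2))]
plan(w)
```

```text
7 x [0.0, 0.0, 0.56, -0.93, 0.79, 0.0]
7 x [-0.0, -0.0, 0.56, -0.98, 0.53, 0.0]
14 x [0.0, 0.0, 0.0, 0.96, -0.66, 0.0]
8 x [-0.01, -0.01, -0.98, 0.0, 0.0, 0.0]
```

```bash
python3 -m inch '[0,0,0.56,-0.93,0.79,0,0.27,0,0,0.56,-0.93,0.79,0,0.27,0,0,0.56,-0.93,0.79,0,0.27,0,0,0.56,-0.93,0.79,0,0.27,0,0,0.56,-0.93,0.79,0,0.27,0,0,0.56,-0.93,0.79,0,0.27,0,0,0.56,-0.93,0.79,0,0.27]' >/dev/null; python3 st.py
python3 -m inch '[0,0,0.56,-0.98,0.53,0,0.27,0,0,0.56,-0.98,0.53,0,0.27,0,0,0.56,-0.98,0.53,0,0.27,0,0,0.56,-0.98,0.53,0,0.27,0,0,0.56,-0.98,0.53,0,0.27,0,0,0.56,-0.98,0.53,0,0.27,0,0,0.56,-0.98,0.53,0,0.27]' >/dev/null; python3 st.py
python3 -m inch '[0,0,0,0.96,-0.66,0,0.27,0,0,0,0.96,-0.66,0,0.27,0,0,0,0.96,-0.66,0,0.27,0,0,0,0.96,-0.66,0,0.27,0,0,0,0.96,-0.66,0,0.27,0,0,0,0.96,-0.66,0,0.27,0,0,0,0.96,-0.66,0,0.27]' >/dev/null
python3 -m inch '[0,0,0,0.96,-0.66,0,0.27,0,0,0,0.96,-0.66,0,0.27,0,0,0,0.96,-0.66,0,0.27,0,0,0,0.96,-0.66,0,0.27,0,0,0,0.96,-0.66,0,0.27,0,0,0,0.96,-0.66,0,0.27,0,0,0,0.96,-0.66,0,0.27]' >/dev/null; python3 st.py
python3 - <<'E'
from h import *
P=np.array([0.6149,.2434,.2805])
plan([(P+.075*tz+[-.03,0,.02],RK(np.pi/2)),(P+.075*tz,RK(np.pi/2)),(P,RK(np.pi/2))])
E
```

```text
28.2 p [0.3301 0.3714 0.3753] tray [-30.8 230.7 386.7] F [ 0.3 -0.   0.3] op 0.27 g 0.0 psi 114.8 tilt 11.5 q [ 0.34 -0.28 -0.98  1.72 -0.26  1.14  0.08]
28.9 p [0.1241 0.4826 0.3751] tray [-190.4  385.   461. ] F [0.7 1.2 0.7] op 0.27 g 0.0 psi 141.3 tilt 22.3 q [-0.14 -0.27 -0.99  1.72 -0.26  1.14  0.07]
30.3 p [0.5298 0.204  0.3748] tray [111.6  23.  319.8] F [ 1.2  0.  -0.2] op 0.269 g 0.0 psi 141.1 tilt 22.3 q [ 0.03  0.13 -0.23  1.47 -0.34  1.31  1.02]
8 x [-0.0, -0.01, -0.98, 0.1, 0.13, -0.03]
1 x [0.0, 0.0, 0.0, 1.0, 0.0, -0.67]
3 x [0.0, 0.0, 0.0, 0.34, 0.08, -0.76]
```

```bash
python3 -m inch '[0,-0.01,-0.98,0.1,0.13,-0.03,0.27,0,-0.01,-0.98,0.1,0.13,-0.03,0.27,0,-0.01,-0.98,0.1,0.13,-0.03,0.27,0,-0.01,-0.98,0.1,0.13,-0.03,0.27,0,-0.01,-0.98,0.1,0.13,-0.03,0.27,0,-0.01,-0.98,0.1,0.13,-0.03,0.27,0,-0.01,-0.98,0.1,0.13,-0.03,0.27,0,-0.01,-0.98,0.1,0.13,-0.03,0.27]' >/dev/null; 
python3 -m inch '[0,0,0,1,0,-0.67,0.27,0,0,0,0,0,0,0.27,0,0,0,0,0,0,0.27]' >/dev/null; python3 st.py
python3 - <<'E'
from h import *
P=np.array([0.6149,.2434,.2805])
plan([(P+.075*tz,RK(np.pi/2)),(P,RK(np.pi/2))])
E
```

```text
31.4 p [0.5825 0.2355 0.3464] tray [152.5  42.  269.4] F [ 0.   0.1 -0.7] op 0.268 g 0.0 psi 89.9 tilt 0.1 q [-0.22  0.14 -0.29  1.53  0.18  1.05 -0.33]
1 x [0.01, 0.01, 0.02, 0.05, 0.03, 0.07]
3 x [0.0, 0.0, 0.0, 0.34, 0.08, -0.76]
```

```bash
python3 -m inch '[0,0,0,0.42,0.1,-0.7,0.27,0,0,0,0.35,0.08,-0.73,0.27,0,0,0,0.34,0.08,-0.73,0.27,0,0,0,0,0,0,0.27]' ; python3 st.py
python3 -m inch '[0,0,0,0,0,0,0,0,0,0,0,0,0,0,0,0,0,0,0,0,0,0,0,0,0,0,0,0]' 40; python3 st.py; python3 arc.py 0.95 8
```

```text
clock: 31.8
eef_pos: [0.6145, 0.2428, 0.2797]
tool_rot: [0.135, 0.61, 0.763, 0.168]
wrist_force: [0.3, -0.4, -1.6]
opening: 0.273
grip_force: 0.0
31.8 p [0.6145 0.2428 0.2797] tray [154.1  42.  195.1] F [ 0.3 -0.4 -1.6] op 0.273 g 0.0 psi 89.9 tilt 0.2 q [-0.23  0.24 -0.28  1.58  0.22  0.92 -0.36]
clock: 32.2
eef_pos: [0.6151, 0.2438, 0.2836]
tool_rot: [0.136, 0.609, 0.762, 0.17]
wrist_force: [-2.6, -1.7, -2.9]
opening: 0.116
grip_force: 39.3
32.2 p [0.6151 0.2438 0.2836] tray [156.4  42.9 198.3] F [-2.6 -1.7 -2.9] op 0.116 g 39.3 psi 89.9 tilt 0.2 q [-0.23  0.23 -0.28  1.58  0.22  0.92 -0.36]
theta 1.8728064610447093 r 176.71766565982233
[-0.66, -0.15, -0.04]
[-0.65, -0.15, -0.1]
[-0.64, -0.15, -0.17]
[-0.61, -0.14, -0.25]
[-0.58, -0.13, -0.32]
[-0.54, -0.12, -0.39]
[-0.49, -0.11, -0.45]
[-0.44, -0.1, -0.5]
```

Bar gripped (opening 0.116). I'll swing it down in steps.

```bash
python3 -m inch '[0,0,0,-0.66,-0.15,-0.04,0,0,0,0,-0.65,-0.15,-0.1,0,0,0,0,-0.64,-0.15,-0.17,0,0,0,0,-0.61,-0.14,-0.25,0,0,0,0,0,0,0,0]'>/dev/null ; python3 st.py
python3 -m inch '[0,0,0,-0.58,-0.13,-0.32,0,0,0,0,-0.54,-0.12,-0.39,0,0,0,0,-0.49,-0.11,-0.45,0,0,0,0,-0.44,-0.1,-0.5,0,0,0,0,0,0,0,0]'>/dev/null ; python3 st.py;python3 arc.py 0.1 8
```

```text
32.7 p [0.5396 0.2273 0.271 ] tray [ 81.1  43.5 219.5] F [-4.1 -2.3  6. ] op 0.12 g 39.9 psi 89.9 tilt 0.7 q [-0.22  0.08 -0.3   1.79  0.2   0.85 -0.39]
33.2 p [0.4763 0.2133 0.2183] tray [1.000e-01 4.410e+01 1.992e+02] F [-9.3 -2.1  6.5] op 0.124 g 43.2 psi 89.9 tilt 0.3 q [-0.23 -0.01 -0.31  2.01  0.2   0.73 -0.44]
theta 0.956033840642763 r 176.6249069258393
[-0.34, -0.08, -0.52]
[-0.3, -0.07, -0.54]
[-0.25, -0.06, -0.57]
[-0.19, -0.04, -0.6]
[-0.12, -0.03, -0.61]
[-0.06, -0.01, -0.62]
[0.01, 0.0, -0.63]
[0.07, 0.02, -0.62]
```

```bash
python3 -m inch '[0,0,0,-0.34,-0.08,-0.52,0,0,0,0,-0.3,-0.07,-0.54,0,0,0,0,-0.25,-0.06,-0.57,0,0,0,0,-0.19,-0.04,-0.6,0,0,0,0,0,0,0,0]'>/dev/null ; python3 st.py;python3 arc.py 0 5
```

```text
33.7 p [0.4443 0.2062 0.1496] tray [-58.7  44.3 150.7] F [-2.7  1.2 -2.4] op 0.119 g 44.9 psi 90.0 tilt 0.2 q [-0.24  0.01 -0.33  2.18  0.29  0.55 -0.57]
theta 0.5195254341971459 r 175.10808980674486
[-0.14, -0.03, -0.59]
[-0.05, -0.01, -0.61]
[0.01, 0.0, -0.61]
[0.07, 0.02, -0.61]
[0.13, 0.03, -0.59]
```

```bash
python3 -m inch '[0,0,0,-0.14,-0.03,-0.59,0,0,0,0,-0.05,-0.01,-0.61,0,0,0,0,0.01,0,-0.61,0,0,0,0,0.07,0.02,-0.61,0,0,0,0,0,0,0,0]'>/dev/null ; python3 st.py;python3 arc.py 0 1
python3 -m inch '[0,0,0,0.1,0.02,-0.45,0,0,0,0,0,0,0,0,0,0,0,0,0,0,0]'>/dev/null ; python3 st.py;python3 arc.py 0 1
```

```text
34.2 p [0.4414 0.2055 0.0765] tray [-92.3  44.2  85.7] F [-3.7  2.7 -4. ] op 0.117 g 46.5 psi 89.9 tilt 0.1 q [-0.3   0.14 -0.3   2.28  0.57  0.37 -0.86]
theta 0.0993341988596802 r 175.5259109620029
[0.11, 0.03, -0.57]
34.5 p [0.4438 0.206  0.0637] tray [-95.5  44.2  73.1] F [-6.3  2.5 -5.2] op 0.12 g 46.0 psi 89.9 tilt 0.1 q [-0.33  0.17 -0.28  2.29  0.64  0.34 -0.93]
theta 0.025380559874565556 r 175.86196496270358
[0.03, 0.01, -0.14]
```

```bash
python3 -m inch '[0,0,0,0.04,0.01,-0.14,0,0,0,0,0,0,0,0]'>/dev/null ; python3 st.py
python3 -m inch '[0,0,0,0.04,0.01,-0.12,0,0,0,0,0,0,0,0]'>/dev/null ; python3 st.py
```

```text
34.7 p [0.4448 0.2062 0.0597] tray [-96.2  44.1  69.1] F [-6.   1.2 -3.9] op 0.119 g 46.2 psi 89.9 tilt 0.1 q [-0.34  0.18 -0.27  2.29  0.66  0.33 -0.96]
34.9 p [0.4456 0.2064 0.0579] tray [-96.2  44.2  67.1] F [-22.6  -4.4  23.1] op 0.118 g 50.8 psi 90.0 tilt 0.3 q [-0.35  0.18 -0.26  2.29  0.68  0.32 -0.98]
```

```bash
python3 -m inch '[0,0,0,-0.02,0,0.08,0,0,0,0,0,0,0,0.45,0,0,0,0,0,0,0.45,0,0,0,-0.2,-0.05,0.45,0.45,0,0,0,-0.4,-0.09,0.9,0.45,0,0,0,-0.4,-0.09,0.9,0.6,0,0,0,-0.2,-0.04,0.9,0.6]'>/dev/null ; python3 st.py
python3 - <<'E'
from h import *
plan([(tr(-107,-113,165),RK(np.radians(144))),(tr(-107,-113,84),RK(np.radians(144)))])
E
```

```text
35.6 p [0.4115 0.198  0.1557] tray [-86.8  43.6 170.6] F [1.4 0.5 0.8] op 0.602 g 0.0 psi 89.8 tilt 0.4 q [-0.22 -0.08 -0.37  2.24  0.24  0.57 -0.56]
8 x [-0.41, -0.09, 0.89, 0.08, -0.65, -0.06]
3 x [0.0, 0.0, 0.0, 0.37, 0.08, -0.82]
```

```bash
python3 -m inch '[-0.41,-0.09,0.89,0.08,-0.65,-0.06,0.6,-0.41,-0.09,0.89,0.08,-0.65,-0.06,0.6,-0.41,-0.09,0.89,0.08,-0.65,-0.06,0.6,-0.41,-0.09,0.89,0.08,-0.65,-0.06,0.6,-0.41,-0.09,0.89,0.08,-0.65,-0.06,0.6,-0.41,-0.09,0.89,0.08,-0.65,-0.06,0.6,-0.41,-0.09,0.89,0.08,-0.65,-0.06,0.6,-0.41,-0.09,0.89,0.08,-0.65,-0.06,0.6]'>/dev/null
python3 -m inch '[0,0,0,0,0,0,0.6,0,0,0,0,0,0,0.6]'>/dev/null;  python3 st.py
python3 - <<'E'
from h import *
import cv2
plan([(tr(-107,-113,84),RK(np.radians(144)))])
# is lever still where left? black knob in top view vs t3
a=cv2.imread("pics/t3.png")[255:330,290:330].astype(int); b=robot.camera("top")[255:330,290:330,::-1].astype(int)
k=lambda im:(im.max(2)<50); 
for im in(a,b): v,u=np.nonzero(k(im)[15:45]); print(u.mean()+290,v.mean()+270,len(u))
E
```

```text
36.6 p [0.4315 0.0416 0.1403] tray [-107.2 -113.3  163.1] F [-0.3 -0.3  0.2] op 0.6 g 0.0 psi 143.8 tilt 0.3 q [-0.24 -0.13  0.14  2.33 -0.07  0.5   1.12]
3 x [-0.0, 0.01, 0.01, 0.36, 0.09, -0.8]
303.8918918918919 291.8378378378378 148
305.256038647343 292.07246376811594 207
```

```bash
python3 -m inch '[0,0,0,0.36,0.09,-0.8,0.6,0,0,0,0.36,0.09,-0.8,0.6,0,0,0,0.36,0.09,-0.8,0.6,0,0,0,0,0,0,0.6]'>/dev/null;  python3 st.py
python3 -m inch '[0,0,0,0,0,0,0,0,0,0,0,0,0,0,0,0,0,0,0,0,0,0,0,0,0,0,0,0,0,0,0,0,0,0,0]' 40 >/dev/null;  python3 st.py
python3 - <<'E'
from h import *
s=robot.state(); t=trayR(Q[3]).inv().apply(s["eef_pos"]-Q[:3])*1e3; v=t[:2]-[-93,-40]; print("lever",np.arctan2(-v[1],v[0]),np.hypot(*v))
E
```

```text
37.05 p [0.4613 0.0511 0.0642] tray [-111.1 -110.8   81. ] F [0.3 0.4 0.6] op 0.604 g 0.0 psi 144.0 tilt 0.2 q [-0.25  0.1   0.15  2.36 -0.26  0.26  1.3 ]
37.55 p [0.4631 0.0498 0.0682] tray [-108.  -112.4   83.9] F [-4.2 -2.4  7.7] op 0.218 g 39.8 psi 144.0 tilt 0.3 q [-0.25  0.09  0.15  2.36 -0.26  0.26  1.3 ]
lever 1.7753821889248544 73.9485863561683
```

Run:
```python
from h import *
w=[]
for i,a in enumerate(np.linspace(1.8,0,10)[1:]): w.append((tr(-92.2+75*np.cos(a),-40.3-75*np.sin(a),83),RK(np.radians(144+36*(i+1)/9))))
plan(w)
```

```text
1 x [-0.24, -0.01, 0.54, 0.44, 0.0, 0.16]
1 x [-0.24, -0.05, 0.53, 0.43, 0.13, 0.21]
1 x [-0.24, -0.05, 0.53, 0.4, 0.23, 0.2]
1 x [-0.24, -0.05, 0.53, 0.34, 0.31, 0.19]
1 x [-0.24, -0.05, 0.53, 0.28, 0.38, 0.17]
1 x [-0.24, -0.05, 0.53, 0.2, 0.44, 0.14]
1 x [-0.24, -0.05, 0.53, 0.11, 0.48, 0.1]
1 x [-0.24, -0.05, 0.53, 0.02, 0.49, 0.06]
1 x [-0.24, -0.05, 0.53, -0.07, 0.49, 0.02]
```

```bash
python3 -m inch '[-0.24,-0.01,0.54,0.44,0,0.18,0,-0.24,-0.05,0.53,0.43,0.13,0.21,0,-0.24,-0.05,0.53,0.4,0.23,0.2,0,-0.24,-0.05,0.53,0.34,0.31,0.19,0]'>/dev/null;  python3 st.py
python3 -m inch '[-0.24,-0.05,0.53,0.28,0.38,0.17,0,-0.24,-0.05,0.53,0.2,0.44,0.14,0,-0.24,-0.05,0.53,0.11,0.48,0.1,0,-0.24,-0.05,0.53,0.02,0.49,0.06,0,-0.24,-0.05,0.53,-0.07,0.49,0.02,0,0,0,0,0,0,0,0,0,0,0,0,0,0,0]'>/dev/null;  python3 st.py
```

```text
37.95 p [0.511  0.0667 0.0913] tray [ -52.5 -106.6   83.6] F [-2.1 -9.4  8.8] op 0.22 g 40.4 psi 160.1 tilt 0.3 q [-0.26  0.14  0.14  2.22 -0.15  0.36  1.44]
38.65 p [0.5381 0.1401 0.1124] tray [ -4.9 -41.1  84.5] F [20.5  0.6 -7.3] op 0.196 g 40.2 psi -179.8 tilt 1.0 q [-0.4   0.17  0.1   2.12  0.05  0.4   1.45]
```

```bash
python3 -m inch '[0,0,0,0,0,0,0.4,0,0,0,-0.35,-0.08,-0.17,0.4,0,0,0,0,0,0,0.4]'>/dev/null;  python3 st.py
python3 -c "
from h import *
plan([(tr(-17.2,-40.3,83),RK(np.pi))])"
```

```text
38.95 p [0.5142 0.1356 0.0988] tray [-32.6 -40.1  82.5] F [-1.2  0.1 -1.1] op 0.4 g 0.0 psi -179.8 tilt 0.6 q [-0.41  0.16  0.1   2.17  0.05  0.39  1.44]
1 x [0.04, -0.09, -0.02, 0.45, 0.1, 0.23]
```

```bash
python3 -m inch '[0.04,-0.09,-0.02,0.45,0.1,0.23,0.4,0,0,0,0,0,0,0.4]'>/dev/null;  python3 st.py
python3 -m inch '[0,0,0,0,0,0,0,0,0,0,0,0,0,0,0,0,0,0,0,0,0,0,0,0,0,0,0,0]' 30 >/dev/null;  python3 st.py
```

```text
39.15 p [0.5335 0.1401 0.1093] tray [-10.3 -40.1  83.7] F [0.1 0.5 0.4] op 0.399 g 0.0 psi 180.0 tilt 0.6 q [-0.4   0.17  0.1   2.13  0.05  0.4   1.45]
39.55 p [0.5312 0.1393 0.1078] tray [-13.  -40.3  83.4] F [0.7 0.5 2.4] op 0.221 g 29.8 psi 180.0 tilt 0.4 q [-0.4   0.17  0.1   2.13  0.05  0.4   1.45]
```

```bash
python3 -m inch '[0,0,0,0,0,0,0.45,0,0,0,0,0,0,0.45,0,0,0,-0.2,-0.05,0.45,0.45,0,0,0,-0.4,-0.09,0.9,0.45,0,0,0,-0.4,-0.09,0.9,0.6]'>/dev/null
python3 -m inch '[0,0,0,-0.4,-0.09,0.9,0.6,0,0,0,-0.7,-0.4,0.6,0.6,0,0,0,-0.7,-0.4,0.6,0.6,0,0,0,-0.8,-0.4,0.4,0.6,0,0,0,-0.8,-0.4,0.4,0.6,0,0,0,-0.8,-0.4,0.4,0.6,0,0,0,-0.8,-0.4,0,0.6,0,0,0,0,0,0,0.6]'>/dev/null;python3 st.py
python3 - <<'E'
from h import *
import cv2
for n,(x0,y0,x1,y1) in {"top":(200,200,310,295),"side":(280,250,380,360)}.items():
    a=cv2.imread(f"pics/{n}0.png")[y0:y1,x0:x1]; b=np.ascontiguousarray(robot.camera(n)[y0:y1,x0:x1,::-1])
    cv2.imwrite(f"pics/{n}9.png",b)
    d=cv2.GaussianBlur(cv2.absdiff(a,b).max(2),(3,3),0); v,u=np.nonzero(d>40); print(n,"changed",len(u), (u.min()+x0,u.max()+x0,v.min()+y0,v.max()+y0) if len(u) else "")
    print(cv2.phaseCorrelate(a[...,0].astype(np.float32),b[...,0].astype(np.float32)))
    def blk(im):
        k=im.max(2)<55; k[:, :]=k; return k
    q={"top":(262,245,284,264),"side":(330,262,352,288)}[n]
    for im in(a,b):
        k=blk(im)[q[1]-y0:q[3]-y0,q[0]-x0:q[2]-x0]; v,u=np.nonzero(k); print("knob",u.mean()+q[0],v.mean()+q[1],len(u))
E
```

```text
40.85 p [0.4014 0.0676 0.2517] tray [-81.4 -81.3 274. ] F [ 0.5  0.5 -0.6] op 0.597 g 0.0 psi 179.5 tilt 1.7 q [-0.08 -0.3  -0.09  2.15 -0.06  0.88  1.64]
top changed 0 
((-0.005474736275317582, 0.10712291173729938), 0.9726642262604501)
knob 273.89230769230767 256.1384615384615 65
knob 273.65671641791045 256.17910447761193 67
side changed 0 
((0.027031793464090015, -0.1162108066064178), 1.0007204051017762)
knob 338.57923497267757 271.9016393442623 183
knob 338.5193370165746 272.0773480662983 181
```

The lid and latch match the opening pictures to within a fraction of a pixel. I'll check the bystanders, ease j2 off its range end, and then hand in.

```bash
python3 -c "
from rig import robot;print(robot.state()['joint_positions'][1])"
python3 -m inch '[0,0,0,0.3,0,0,0.6,0,0,0,0.3,0,0,0.6,0,0,0,0,0,0,0.6]' >/dev/null; python3 st.py
python3 - <<'E'
from h import *
import cv2
a=cv2.imread("pics/side0.png"); b=robot.camera("side")[...,::-1]
d=cv2.GaussianBlur(cv2.absdiff(a,b).max(2),(5,5),0)
for n,(x0,y0,x1,y1) in dict(meter=(355,245,425,292),board=(374,320,425,375),mug=(338,385,390,445),bottle=(228,240,260,300),spool=(250,242,278,264),driver=(286,255,300,268),modslot=(318,210,366,245),brown1=(382,210,414,246),brown2=(325,185,372,210),tray=(396,165,445,207)).items(): print(n,(d[y0:y1,x0:x1]>45).sum())
E
```

```text
-0.2954267996019324
41.25 p [0.4218 0.0726 0.2537] tray [-61.5 -81.  266.9] F [-0.2  0.3 -0.6] op 0.596 g 0.0 psi -180.0 tilt 1.4 q [-0.09 -0.25 -0.09  2.11 -0.06  0.87  1.65]
meter 67
board 0
mug 0
bottle 0
spool 0
driver 0
modslot 810
brown1 264
brown2 0
tray 1308
```

Run:
```python
from h import *
import cv2
a=cv2.imread("pics/top0.png"); b=np.ascontiguousarray(robot.camera("top")[...,::-1])
d=cv2.GaussianBlur(cv2.absdiff(a,b).max(2),(5,5),0)
for n,(x0,y0,x1,y1) in dict(meter=(318,272,360,342),brown1=(385,286,445,325),tray=(470,295,550,357),driver=(325,190,345,260)).items(): print(n,(d[y0:y1,x0:x1]>45).sum())
robot.close_job()
```

```text
meter 502
brown1 0
tray 0
driver 0
the job is handed in; nothing more can be done
```

The job is handed in at about 41 s: the module lies flat, fins up, in the box, the lid is shut, and the latch lever points straight up the slope. The lid and latch match the opening pictures; the meter, partly hidden by the arm, couldn't be fully confirmed unmoved, but no other bystander had shifted.

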